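# Load the ground punches into the rinse pot

### The arm

A 6-joint arm with a two-finger parallel gripper is mounted at the origin on the work surface. World frame = base frame: x ahead of the robot, y to its left, z up, the work surface at z = 0. Lengths are in m, angles in degrees, forces in N, time in s.
With the tool pointing down it reaches from about 0.4 to 0.825 m from the base axis. Payload 7 kg.
Tool frame: the origin (TCP) lies between the finger pads; the fingertips stand 22 mm ahead of it and the grasp point (between the pads) lies 3 mm ahead of it; z points along the fingers, y is the line along which they close (so a half turn about z gives the same grasp; the last joint's range is limited). The gripper opens to 88 mm and grips with 3 to 60 N. Pads are 19 mm wide; open, the fingers measure 130 mm over their backs; the gripper's body (78 mm by 193 mm) begins 47 mm behind the grasp point.
Start: joints at [-57.175, 20.546, 0.682, 0, -70.136, -16.507], TCP at [0.19, -0.648, 0.249] pointing down, gripper open.
Joint ranges: [-176.03, 176.03], [-82.01, 121.73], [-58.28, 71.71], [-173.87, 95.51], [-174.79, -0.11], [-173.66, 173.66]. Speed limits (degrees/s): [136.94, 136.94, 172.46, 180, 180, 180].

### API

Orientations are given as [roll, pitch, yaw] about the fixed x, y, z axes, in that order (R = Rz(yaw) Ry(pitch) Rx(roll)).
In Python, from plant import r, vision gives the robot as it stands.
- The arm moves only by the shell command python3 -m pendant 'ROWS' [FORCE]. ROWS is JSON, a list that holds one entry, the list of rows, each a list of 7 numbers: the shift along the tool's x, y, z scaled (see below), then the turn, a rotation vector about the tool's x, y, z scaled (see below), then the opening, from -1 (shut) to 1 (fully open). In form: [[[x, y, z, wx, wy, wz, fingers], ...]]. A call has exactly 8 rows; each row shifts and turns the commanded pose from where the row before left it, along the tool's axes as they then stand; what a row does not reach is not made up. The controller multiplies each number of a shift by 20 mm and each number of a turn by 4 degrees. A row lasts 1/10 s, in which the tool goes at most 50 mm and 8.59 degrees, less where a joint would pass 70% of its speed; a pose out of reach is approached as far as the arm can. A call with a number of a shift or a turn outside -1 to 1 is refused whole. A call with a gripper value outside its range is refused whole. The fingers move at their own pace and stop on an object; FORCE is the grip in N (left out, the last holds). Time passes only in rows, so rows that do not move let the fingers close, or fill a call up. It gives the time, the measured TCP pose, the force, the opening and the grip force at its end, in the units of the state.
- r.get_state(): the state, without advancing time (a new reading comes with each control period).
- vision.capture(name): name is "side" or "top"; returns a dict with "frame" (384x512x3 uint8, blue, green, red), "depth" (384x512 float32, m along the optical axis (not along the pixel's ray), 0 where there is no reading), "camera_matrix" (3x3 intrinsics, pixels), "extrinsics" (4x4, takes a point from world to camera coordinates). Camera axes: x right, y up, looking along -z (the intrinsics and any distortion apply to the point x, -y, -z); pixel columns grow to the right and rows downward; lengths in m; the calibration is good to about 2 mm. A picture is of the moment at which its call begins.
- r.close_job(): hands the job in; it is judged then, once.
The state is a dict: "time_s": time; "joints": joint angles; "qd": joint speeds; "joint_torque": joint torques, N m; "tcp_pos": TCP position; "eef_rot": TCP orientation; "contact_force": force on the tool from outside, world axes, zero at the start; "moment": the same for the moment, N m; "gripper_width": finger opening in m; "gripper_force": force on a finger pad.
Only numpy, scipy, OpenCV 4.12 (cv2) and the standard library are available. Lean on these libraries where they do the work, as an engineer would, in place of code of your own. Each camera call takes 0.05 s, during which the arm holds its last target. There are 200 camera calls.

### The job

Lift the lid off the rinse pot by its knob and set it down in the middle of the rubber mat, then pull every steel punch out of the wooden rack and put them all in the pot. When all are in, put the lid back so that it sits fully closed on the pot; leave the wood-handled file in the rack and do not disturb the pink polishing block.

Things in the scene. Friction and masses are not known exactly. Their poses are not given: they have to be found in the camera images.
- pot: Round open-topped stainless steel rinse pot screwed to the bench: outer diameter 146 mm, inner diameter 140 mm, height 130 mm, inner floor 5 mm above the bench. Origin: centre of its underside, on the bench; z up. It cannot move.
- pot_rim (a point): Centre of the pot's mouth, at rim height (130 mm above the bench).
- lid: Loose round steel lid, 0.2 to 0.36 kg, at first on the pot: flange 156 mm across, 3 mm thick; under it a centring disc 132 mm across, 5 mm thick, that drops into the mouth; on top a black ball knob 30 mm across on a 12 mm stem. Origin: centre of the disc's underside; z up through the knob. Fully closed, the origin is 125 mm above the bench and the flange lies on the rim.
- lid_knob (a point): Centre of the lid's ball knob, 30 mm above the lid's origin (22 mm above the flange's upper face).
- mat: Black square rubber mat stuck to the bench, 200 x 200 mm, 4 mm thick. Origin: centre of its underside; z up. It cannot move; it lies to one side of the pot, the rack to the other.
- rack: Light wooden block fixed to the bench, 280 (its x) x 60 (its y) x 60 mm high, with seven upright holes, 16 mm wide and 50 mm deep, in a row along its x axis at x = -120, -80, -40, 0, 40, 80, 120 mm. Origin: centre of its underside; z up. Steel punches stand in four to six of the holes, a file in another.
- file: File standing in one of the rack's holes, steel blade down, 150 mm long, with a bulging wooden handle up to 26 mm thick on top. Origin at the lower end of the blade, z up the handle. Not part of the job: it stays where it is.
- wax: Dull pink block of polishing compound, 45 x 65 x 35 mm, lying loose on the bench beyond the pot. Origin: centre of its underside. Not part of the job.
- punch0: Steel punch, 115 mm long, 80 g: a hexagonal shank 12 mm across the flats from 36 to 115 mm, below that tapering to a blunt round point 8 to 10 mm thick. At the start it stands point down in a hole of the rack, leaning up to about 6 degrees, 65 mm standing out. Origin at the point; z along the punch to the top end. May be absent.
- punch0_top (a point): Centre of that punch's top end.
- punch1: Steel punch, 115 mm long, 80 g: a hexagonal shank 12 mm across the flats from 36 to 115 mm, below that tapering to a blunt round point 8 to 10 mm thick. At the start it stands point down in a hole of the rack, leaning up to about 6 degrees, 65 mm standing out. Origin at the point; z along the punch to the top end. May be absent.
- punch1_top (a point): Centre of that punch's top end.
- punch2: Steel punch, 115 mm long, 80 g: a hexagonal shank 12 mm across the flats from 36 to 115 mm, below that tapering to a blunt round point 8 to 10 mm thick. At the start it stands point down in a hole of the rack, leaning up to about 6 degrees, 65 mm standing out. Origin at the point; z along the punch to the top end. May be absent.
- punch2_top (a point): Centre of that punch's top end.
- punch3: Steel punch, 115 mm long, 80 g: a hexagonal shank 12 mm across the flats from 36 to 115 mm, below that tapering to a blunt round point 8 to 10 mm thick. At the start it stands point down in a hole of the rack, leaning up to about 6 degrees, 65 mm standing out. Origin at the point; z along the punch to the top end. May be absent.
- punch3_top (a point): Centre of that punch's top end.
- punch4: Steel punch, 115 mm long, 80 g: a hexagonal shank 12 mm across the flats from 36 to 115 mm, below that tapering to a blunt round point 8 to 10 mm thick. At the start it stands point down in a hole of the rack, leaning up to about 6 degrees, 65 mm standing out. Origin at the point; z along the punch to the top end. May be absent.
- punch4_top (a point): Centre of that punch's top end.
- punch5: Steel punch, 115 mm long, 80 g: a hexagonal shank 12 mm across the flats from 36 to 115 mm, below that tapering to a blunt round point 8 to 10 mm thick. At the start it stands point down in a hole of the rack, leaning up to about 6 degrees, 65 mm standing out. Origin at the point; z along the punch to the top end. May be absent.
- punch5_top (a point): Centre of that punch's top end.
Mind the look-alikes: they are no part of the job. What is meant by the pot is not orange, and is the smaller of those in its own colour. Leave any purple look-alike of the lid alone.

How it is judged:
By the outcome, as a careful person would: the job done as asked, in the order asked, and still so for the second after the job is handed in, with the robot touching nothing.
Of punch0, punch1, punch2, punch3, punch4, punch5 only 4 to 6 are there at a start; the rules pass over those that are not, and their reading is None.
At some moment in a run one of lid may be knocked a few centimetres aside while the robot is not near it.
Once in a run the grip may slacken for a moment while it holds something.
It also fails if it takes over 210 s, if anything falls off the work surface, if the arm or the gripper's body presses on something with over 40 N, if the wrist force passes 120 N, or if a joint passes its speed limit or range.

## Working session

There is one attempt and no reset: what is moved stays moved. The work goes in short steps, Python scripts to look and compute and a shell command to move; the robot and the scene stay as the last step left them, time stands still between calls to the robot, and variables do not carry over. Pictures are saved under pics/ and viewed, at most 14 in all, crops included, and the job is handed in when it is done.

```bash
ls; mkdir -p pics; python3 - <<'E'
from plant import r, vision
import cv2,numpy as np
print(r.get_state())
for n in("top","side"):
    c=vision.capture(n); cv2.imwrite(f"pics/{n}0.png",c["frame"]); np.savez(f"pics/{n}0.npz",**c)
    print(n,c["camera_matrix"].tolist(),np.round(c["extrinsics"],4).tolist(),c.keys())
E
```

```text
pics
{'time_s': 0.0, 'joints': array([-5.71747883e+01,  2.05923868e+01,  6.34184867e-01, -2.08385025e-02,
       -7.01358310e+01, -1.65065100e+01]), 'qd': array([-0.00576651, -0.00553173, -0.01308339,  0.08298811,  0.02417211,
        0.05942295]), 'joint_torque': array([ 1.24765243e-04, -5.82720459e+01,  2.93067491e+01,  6.99736297e+00,
        6.94264789e-03, -1.13018880e-04]), 'tcp_pos': array([ 0.18951206, -0.64738008,  0.24761278]), 'eef_rot': array([ 1.79904276e+02, -7.93761839e-03, -1.63688389e+02]), 'contact_force': array([-0.25843761, -0.61681679,  0.33544564]), 'moment': array([ 0.00824897, -0.00950035,  0.02195003]), 'gripper_force': 0.0, 'gripper_width': 0.0872425380507604}
top [[462.8978627064929, 0.0, 247.13135510412744], [0.0, 462.8978627064929, 186.45601106329178], [0.0, 0.0, 1.0]] [[-0.0136, -0.9996, -0.0258, -0.0483], [0.9937, -0.0164, 0.1109, -0.4957], [-0.1113, -0.0241, 0.9935, -1.3909], [0.0, 0.0, 0.0, 1.0]] dict_keys(['frame', 'depth', 'camera_matrix', 'extrinsics'])
side [[353.78800505147143, 0.0, 255.62772923127366], [0.0, 353.78800505147143, 193.718019030103], [0.0, 0.0, 1.0]] [[0.9731, -0.2292, -0.0244, -0.4927], [0.134, 0.4763, 0.869, -0.1503], [-0.1876, -0.8489, 0.4942, -0.9412], [0.0, 0.0, 0.0, 1.0]] dict_keys(['frame', 'depth', 'camera_matrix', 'extrinsics'])
```

View pics/top0.png

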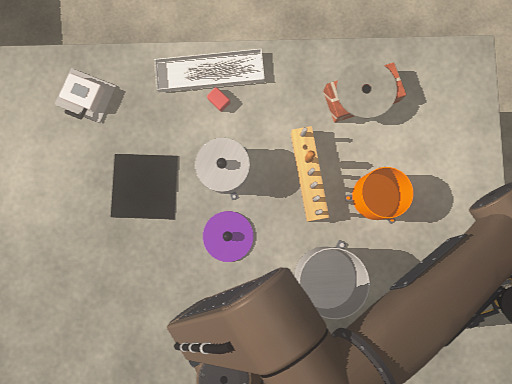

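View pics/side0.png

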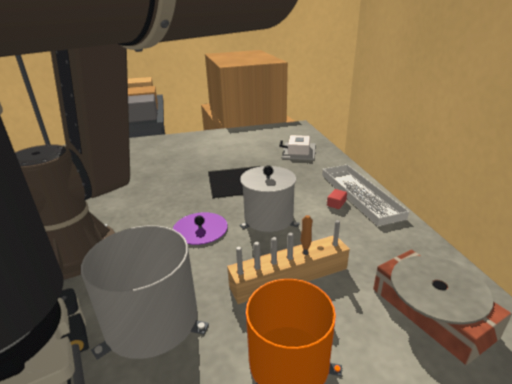

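Top view: our pot with its lid at (222,165) and knob at (221,163), the mat at (145,186), and the rack near (310,174). The rack holds 5 punches and the file at (310,156). The purple lid is at (229,236), the wax at (219,99), the bigger grey pot at (332,283) and the orange pot at (383,194).

```bash
cat > h.py <<'E'
import numpy as np,cv2
def load(n): return dict(np.load(f"pics/{n}.npz"))
def snap(cam,n):
    from plant import vision
    c=vision.capture(cam); np.savez(f"pics/{n}.npz",**c); cv2.imwrite(f"pics/{n}.png",c["frame"]); return c
def ray(c,u,v):
    K,E=c["camera_matrix"],c["extrinsics"]; d=np.array([(u-K[0,2])/K[0,0],-(v-K[1,2])/K[1,1],-1.]); R=E[:3,:3]
    return -R.T@E[:3,3],R.T@d
def plane(c,u,v,z):
    o,d=ray(c,u,v); return o+d*(z-o[2])/d[2]
def cloud(c):
    h,w=c["depth"].shape; u,v=np.meshgrid(np.arange(w),np.arange(h)); K,E=c["camera_matrix"],c["extrinsics"]; z=c["depth"]
    P=np.stack([(u-K[0,2])/K[0,0]*z,-(v-K[1,2])/K[1,1]*z,-z],-1)
    P=(P-E[:3,3])@E[:3,:3]; P[z==0]=np.nan; return P
def proj(c,p):
    K,E=c["camera_matrix"],c["extrinsics"]; q=E[:3,:3]@p+E[:3,3]; return K[0,0]*q[0]/-q[2]+K[0,2],K[1,1]*q[1]/q[2]+K[1,2]
def meet(c1,p1,c2,p2):
    o1,d1=ray(c1,*p1);o2,d2=ray(c2,*p2); s=np.linalg.lstsq(np.stack([d1,-d2],1),o2-o1,rcond=None)[0]
    a,b=o1+s[0]*d1,o2+s[1]*d2; return (a+b)/2,np.linalg.norm(a-b)
def blob(mask,box):
    x0,y0,x1,y1=box; m=np.zeros_like(mask,np.uint8); m[y0:y1,x0:x1]=mask[y0:y1,x0:x1]
    n,l,s,c=cv2.connectedComponentsWithStats(m); i=1+np.argmax(s[1:,4]); return c[i],s[i],l==i
E
python3 - <<'E'
from h import *
np.set_printoptions(precision=4,suppress=True)
t,s=load("top0"),load("side0")
dk=lambda c:(c["frame"].max(2)<60)
kt,st,_=blob(dk(t),(205,150,240,178)); ks,ss,_=blob(dk(s),(255,160,280,185))
print("knob",kt,st,plane(t,*kt,.155),ks,ss,meet(t,kt,s,ks))
m,sm,lm=blob(dk(t),(100,140,190,230)); print("mat",m,sm,plane(t,*m,.004), [plane(t,*p,.004)[:2] for p in cv2.boxPoints(cv2.minAreaRect(np.argwhere(lm)[:,::-1].astype(np.float32)))])
hsv=cv2.cvtColor(t["frame"],cv2.COLOR_BGR2HSV); P=cloud(t)
# lid flange by height
lid=(abs(P[...,2]-.133)<.006); c,sx,l=blob(lid,(180,120,260,210)); print("lid",c,sx,np.nanmean(P[l],0)); (x,y),rad=cv2.minEnclosingCircle(np.argwhere(l)[:,::-1].astype(np.float32));print(plane(t,x,y,.133),rad)
rk=(abs(P[...,2]-.06)<.006); c,sx,l=blob(rk,(280,115,340,230)); bp=cv2.boxPoints(cv2.minAreaRect(np.argwhere(l)[:,::-1].astype(np.float32))); print("rack",sx,[plane(t,*p,.06)[:2] for p in bp])
w,sw,_=blob(((hsv[...,0]<10)|(hsv[...,0]>170))&(hsv[...,1]>120),(200,80,240,115)); print("wax",plane(t,*w,.035))
hi=(P[...,2]>.09); n,ll,stt,cc=cv2.connectedComponentsWithStats((hi&(np.indices(hi.shape)[1]>285)&(np.indices(hi.shape)[1]<335)&(np.indices(hi.shape)[0]>115)&(np.indices(hi.shape)[0]<225)).astype(np.uint8))
for i in range(1,n): print(stt[i],cc[i],np.nanmax(P[ll==i][:,2]),np.nanmean(P[ll==i],0))
a=cv2.resize(t["frame"][115:230,280:345],None,fx=5,fy=5,interpolation=cv2.INTER_CUBIC)
b=cv2.resize(s["frame"][205:305,220:360],None,fx=3,fy=3,interpolation=cv2.INTER_CUBIC)
o=np.zeros((575,325+420,3),np.uint8);o[:,:325]=a;o[:300,325:]=b;cv2.imwrite("pics/crop0.png",o)
E
```

```text
knob [220.5 158. ] [220 158   2   1   2] [0.5622 0.0149 0.155 ] [267.8788 170.8333] [264 166   9  12  66] (array([0.5558, 0.0161, 0.1531]), np.float64(0.01349881529172825))
mat [151. 155.] [148 155   7   1   7] [0.6023 0.2467 0.004 ] [array([0.6021, 0.2372]), array([0.6021, 0.2372]), array([0.6025, 0.2562]), array([0.6025, 0.2562])]
lid [222.3717 164.2514] [ 195  138   55   54 2120] [0.5479 0.0114 0.134 ]
[0.5479 0.0118 0.133 ] 27.257282257080078
rack [ 292  126   37   95 1524] [array([ 0.6628, -0.1921]), array([ 0.6736, -0.2537]), array([ 0.3966, -0.297 ]), array([ 0.3861, -0.2369])]
wax [0.7725 0.0328 0.035 ]
[302 127   6   7  29] [304.2069 130.4138] 0.13018632920919795 [ 0.6458 -0.2257  0.1155]
[305 151  11  11  90] [309.9444 156.    ] 0.1644263204261286 [ 0.5655 -0.237   0.1421]
[310 168   5   6  25] [311.8  170.44] 0.1332053349438226 [ 0.5279 -0.244   0.1171]
[312 181   6   6  25] [314.52 183.88] 0.13078724747324347 [ 0.4889 -0.2505  0.1184]
[315 195   6   6  23] [317.2174 197.6522] 0.1291974976604689 [ 0.4493 -0.2569  0.119 ]
[317 209   6   5  24] [319.6667 211.125 ] 0.1304640181984936 [ 0.4108 -0.2626  0.1196]
```

View pics/crop0.png

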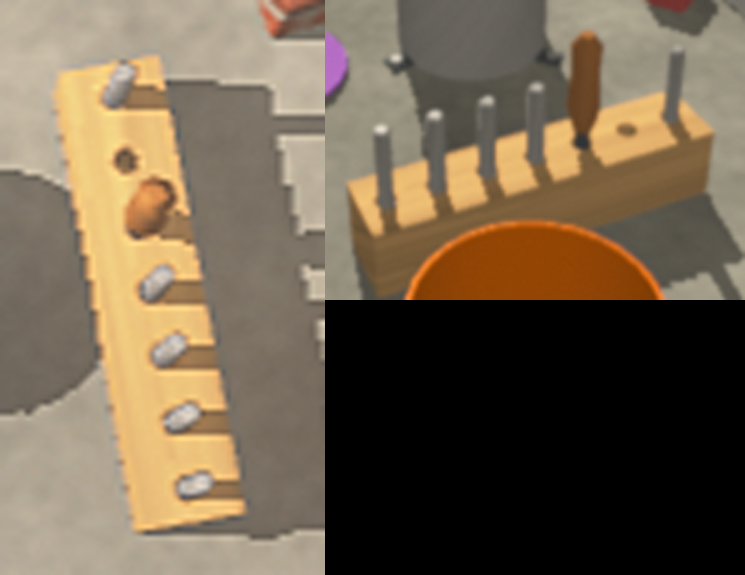

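The crops show punches in holes 1, 2, 3, 4 and 7, counting from the near end. The file is in hole 5 and hole 6 is empty.

```bash
python3 - <<'E'
from h import *
np.set_printoptions(precision=4,suppress=True)
t,s=load("top0"),load("side0"); P=cloud(t)
g=t["frame"].max(2)
m,sm,lm=blob(g<75,(90,140,190,230)); bp=cv2.boxPoints(cv2.minAreaRect(np.argwhere(lm)[:,::-1].astype(np.float32))); print("mat",sm,plane(t,*bp.mean(0),.004),[plane(t,*p,.004)[:2] for p in bp])
k,sk,_=blob(g<75,(213,155,229,172)); print("knob",k,sk,plane(t,*k,.158), "side",plane(s,267.88,170.83,.155))
u,v=np.indices(g.shape)[::-1]
for c in [(304,130),(312,170),(314.5,184),(317,197.6),(319.7,211)]:
    w=(abs(u-c[0])<8)&(abs(v-c[1])<8)&(P[...,2]>.085)
    q=P[w]; A=np.c_[q[:,2],np.ones(len(q))]; X=np.linalg.lstsq(A,q[:,:2],rcond=None)[0]
    hi=q[q[:,2]>.115]; print(len(q),hi[:,:2].mean(0),hi[:,2].mean(),"slope",X[0])
E
```

```text
mat [ 111  154   67   65 3514] [0.5034 0.2682 0.004 ] [array([0.4103, 0.371 ]), array([0.6119, 0.3642]), array([0.5976, 0.1643]), array([0.3971, 0.1741])]
knob [221.4722 162.7222] [217 158   9  10  36] [0.5482 0.012  0.158 ] side [0.5477 0.0114 0.155 ]
29 [ 0.6467 -0.2262] 0.12435145311132328 slope [ 0.1057 -0.0684]
25 [ 0.5289 -0.2445] 0.12384280060536748 slope [ 0.1499 -0.0513]
25 [ 0.4899 -0.2515] 0.12467746537921655 slope [ 0.0877 -0.1501]
25 [ 0.45   -0.2578] 0.1245663057293945 slope [ 0.0907 -0.1029]
24 [ 0.4106 -0.2637] 0.12423666104184372 slope [-0.0121 -0.205 ]
```

```bash
cat >> h.py <<'E'
def go(*target):
    from plant import r
    from scipy.spatial.transform import Rotation as Ro
    s=r.get_state(); R=Ro.from_euler("xyz",s["eef_rot"],degrees=True)
    print("t %.1f"%s["time_s"],"tcp",np.round(s["tcp_pos"],4),"rot",np.round(s["eef_rot"],2),"w %.4f f %.1f"%(s["gripper_width"],s["gripper_force"]),"F",np.round(s["contact_force"],1))
    G=Ro.from_euler("xyz",[180,0,-170.8],degrees=True); print(" turn units",np.round(np.degrees((R.inv()*G).as_rotvec())/4,2))
    p=s["tcp_pos"]
    for t in target: # sums of row units in the aimed tool axes, from the point before
        print("  to",np.round(t,3),"units",np.round(G.inv().apply(np.array(t)-p)/.02,2)); p=np.array(t)
E
python3 - <<'E'
from h import *
t=load("top0");P=cloud(t)
for n,b in(("orange",(345,160,415,225)),("big",(295,240,370,320))):
    q=P[b[1]:b[3],b[0]:b[2]].reshape(-1,3); q=q[np.isfinite(q[:,2])]; h=q[q[:,2]>.1]; print(n,np.percentile(h[:,2],[50,90,95,98]),h.min(0),h.max(0))
go([.19,-.648,.30],[.548,.012,.30],[.548,.012,.158])
E
```

```text
orange [0.12319354 0.13204201 0.13315296 0.13481252] [ 0.38846967 -0.52365388  0.10003845] [ 0.53293533 -0.3776421   0.13824705]
big [0.17114521 0.80496988 0.80921239 0.81211748] [ 0.12062812 -0.38239618  0.10008273] [ 0.31015452 -0.13479167  0.81713836]
t 0.1 tcp [ 0.1895 -0.6474  0.2477] rot [ 1.7991e+02 -1.0000e-02 -1.6369e+02] w 0.0878 f 0.0 F [ 1.4  0.2 -0.5]
 turn units [ 0.02 -0.    1.78]
  to [ 0.19  -0.648  0.3  ] units [-0.02 -0.03 -2.61]
  to [0.548 0.012 0.3  ] units [-22.95  29.71   0.  ]
  to [0.548 0.012 0.158] units [ 0.  -0.   7.1]
```

```bash
python3 -m pendant '[[[0,0,-0.9,0,0,0.89,1],[0,0,-0.9,0,0,0.89,1],[0,0,-0.8,0,0,0,1],[-0.4,0.5,0,0,0,0,1],[-0.765,0.99,0,0,0,0,1],[-0.765,0.99,0,0,0,0,1],[-0.765,0.99,0,0,0,0,1],[-0.765,0.99,0,0,0,0,1]]]' 40
python3 -m pendant '[[[-0.765,0.99,0,0,0,0,1],[-0.765,0.99,0,0,0,0,1],[-0.765,0.99,0,0,0,0,1],[-0.765,0.99,0,0,0,0,1],[-0.765,0.99,0,0,0,0,1],[-0.765,0.99,0,0,0,0,1],[-0.765,0.99,0,0,0,0,1],[-0.765,0.99,0,0,0,0,1]]]'
python3 -m pendant '[[[-0.765,0.99,0,0,0,0,1],[-0.765,0.99,0,0,0,0,1],[-0.765,0.99,0,0,0,0,1],[-0.765,0.99,0,0,0,0,1],[-0.765,0.99,0,0,0,0,1],[-0.765,0.99,0,0,0,0,1],[-0.765,0.99,0,0,0,0,1],[-0.765,0.99,0,0,0,0,1]]]'
python3 -m pendant '[[[-0.765,0.99,0,0,0,0,1],[-0.765,0.99,0,0,0,0,1],[-0.765,0.99,0,0,0,0,1],[-0.765,0.99,0,0,0,0,1],[-0.5,0.5,0,0,0,0,1],[0,0,0,0,0,0,1],[0,0,0,0,0,0,1],[0,0,0,0,0,0,1]]]'
python3 -c "
from h import *
go([.548,.012,.21],[.548,.012,.158])"
```

```text
time_s: 0.9
tcp_pos: [0.244, -0.547, 0.2995]
eef_rot: [179.9, -0.0, -170.8]
contact_force: [1.2, 0.1, 0.8]
gripper_width: 0.0878
gripper_force: 0.0
time_s: 1.7
tcp_pos: [0.3392, -0.3712, 0.2998]
eef_rot: [179.9, -0.0, -170.8]
contact_force: [0.7, -0.2, 0.1]
gripper_width: 0.0875
gripper_force: 0.0
time_s: 2.5
tcp_pos: [0.4345, -0.1954, 0.2999]
eef_rot: [180.0, -0.0, -170.8]
contact_force: [0.7, -0.1, 1.0]
gripper_width: 0.0879
gripper_force: 0.0
time_s: 3.3
tcp_pos: [0.4902, -0.0979, 0.3004]
eef_rot: [180.0, -0.0, -170.8]
contact_force: [0.2, 0.1, -0.6]
gripper_width: 0.0872
gripper_force: 0.0
t 3.3 tcp [ 0.4902 -0.0979  0.3004] rot [ 1.8000e+02 -3.0000e-02 -1.7083e+02] w 0.0872 f 0.0 F [ 0.2  0.1 -0.6]
 turn units [ 0.   -0.01 -0.01]
  to [0.548 0.012 0.21 ] units [-3.73  4.96  4.52]
  to [0.548 0.012 0.158] units [ 0.  -0.   2.6]
```

```bash
cat > knob.py <<'E'
import sys
from h import *
# lid flange by depth at height z (top view), knob by dark blob in the side view
def find(name,z,fl,cx,cy):
    t=snap("top",name+"t");P=cloud(t)
    w=(abs(P[...,2]-fl)<.006)&(np.hypot(P[...,0]-cx,P[...,1]-cy)<.15)
    n,l,st,_=cv2.connectedComponentsWithStats(w.astype(np.uint8)); i=1+np.argmax(st[1:,4])
    p=np.argwhere(l==i)[:,::-1].astype(np.float32); (x,y),rad=cv2.minEnclosingCircle(p); print("flange n",len(p),"rad px",rad,plane(t,x,y,fl))
    s=snap("side",name+"s"); u,v=proj(s,np.array([cx,cy,z])); g=s["frame"].max(2)<60
    c,q,_=blob(g,(int(u)-14,int(v)-14,int(u)+14,int(v)+14)); print("side knob",q,plane(s,*c,z))
if __name__=="__main__": find(sys.argv[1],*map(float,sys.argv[2:]))
E
python3 knob.py a .155 .133 .548 .012
```

```text
flange n 63 rad px 7.280210018157959 [0.47727665 0.0329179  0.133     ]
side knob [264 166   9  12  67] [0.54764232 0.01173978 0.155     ]
```

Lid unchanged. Go over the knob, descend and grip.

```bash
python3 -m pendant '[[[-0.74,0.99,0.3,0,0,0,1],[-0.74,0.99,0.5,0,0,0,1],[-0.75,0.99,0.9,0,0,0,1],[-0.75,0.99,0.9,0,0,0,1],[-0.75,1,0.92,0,0,0,1],[0,0,1,0,0,0,1],[0,0,0,0,0,0,1],[0,0,0,0,0,0,1]]]' 40
python3 -c "
from h import *
go([.548,.012,.158])"
```

```text
time_s: 4.2
tcp_pos: [0.5484, 0.0118, 0.2105]
eef_rot: [-180.0, -0.0, -170.8]
contact_force: [-0.4, -1.3, 0.8]
gripper_width: 0.0876
gripper_force: 0.0
t 4.2 tcp [0.5484 0.0118 0.2105] rot [-1.7997e+02 -3.0000e-02 -1.7083e+02] w 0.0876 f 0.0 F [-0.4 -1.3  0.8]
 turn units [-0.01 -0.01 -0.01]
  to [0.548 0.012 0.158] units [0.02 0.01 2.63]
```

```bash
python3 -m pendant '[[[0,0,0.9,0,0,0,1],[0,0,0.9,0,0,0,1],[0,0,0.83,0,0,0,1],[0,0,0,0,0,0,-1],[0,0,0,0,0,0,-1],[0,0,0,0,0,0,-1],[0,0,0,0,0,0,-1],[0,0,0,0,0,0,-1]]]' 50
python3 -m pendant '[[[0,0,0,0,0,0,-1],[0,0,0,0,0,0,-1],[0,0,0,0,0,0,-1],[0,0,-0.3,0,0,0,-1],[0,0,-0.5,0,0,0,-1],[0,0,-0.5,0,0,0,-1],[0,0,-0.5,0,0,0,-1],[0,0,-0.5,0,0,0,-1]]]'
python3 -c "
from h import *
go([.5034,.268,.19],[.5034,.268,.038])"
```

```text
time_s: 5.0
tcp_pos: [0.5489, 0.0125, 0.1584]
eef_rot: [180.0, 0.1, -170.8]
contact_force: [0.1, -0.5, 0.3]
gripper_width: 0.0532
gripper_force: 0.0
time_s: 5.8
tcp_pos: [0.5486, 0.0125, 0.2048]
eef_rot: [180.0, 0.0, -170.8]
contact_force: [0.6, -0.1, -2.9]
gripper_width: 0.0278
gripper_force: 50.0
t 5.8 tcp [0.5486 0.0125 0.2048] rot [ 1.7999e+02  4.0000e-02 -1.7080e+02] w 0.0278 f 50.0 F [ 0.6 -0.1 -2.9]
 turn units [ 0.    0.01 -0.  ]
  to [0.503 0.268 0.19 ] units [ 0.19 12.97  0.74]
  to [0.503 0.268 0.038] units [ 0.  -0.   7.6]
```

```bash
python3 -m pendant '[[[0.01,0.5,-0.3,0,0,0,-1],[0.02,0.9,0,0,0,0,-1],[0.02,1,0,0,0,0,-1],[0.02,1,0,0,0,0,-1],[0.02,1,0,0,0,0,-1],[0.02,1,0,0,0,0,-1],[0.02,1,0,0,0,0,-1],[0.02,1,0,0,0,0,-1]]]'
python3 -m pendant '[[[0.02,1,0,0,0,0,-1],[0.02,1,0,0,0,0,-1],[0.02,1,0,0,0,0,-1],[0.02,1,0,0,0,0,-1],[0,1,0,0,0,0,-1],[0,0.57,0.5,0,0,0,-1],[0,0,1,0,0,0,-1],[0,0,1,0,0,0,-1]]]'
python3 -m pendant '[[[0,0,1,0,0,0,-1],[0,0,1,0,0,0,-1],[0,0,1,0,0,0,-1],[0,0,0.8,0,0,0,-1],[0,0,0,0,0,0,-1],[0,0,0,0,0,0,-1],[0,0,0,0,0,0,-1],[0,0,0,0,0,0,-1]]]'
python3 -c "
from h import *
snap('side','lidheld')
go([.5034,.268,.038])"
```

```text
time_s: 6.6
tcp_pos: [0.5214, 0.1594, 0.2099]
eef_rot: [180.0, 0.0, -170.8]
contact_force: [0.7, 0.4, -3.5]
gripper_width: 0.028
gripper_force: 50.0
time_s: 7.4
tcp_pos: [0.5021, 0.2684, 0.1587]
eef_rot: [180.0, 0.0, -170.8]
contact_force: [0.4, -0.2, -4.0]
gripper_width: 0.0278
gripper_force: 50.0
time_s: 8.2
tcp_pos: [0.503, 0.2683, 0.0846]
eef_rot: [179.9, 0.1, -170.8]
contact_force: [-0.2, -0.4, -2.8]
gripper_width: 0.0282
gripper_force: 50.0
t 8.2 tcp [0.5029 0.2682 0.0845] rot [ 1.7994e+02  8.0000e-02 -1.7080e+02] w 0.0278 f 50.0 F [-0.7 -1.4 -4.1]
 turn units [ 0.01  0.02 -0.  ]
  to [0.503 0.268 0.038] units [-0.03 -0.01  2.32]
```

View pics/lidheld.png

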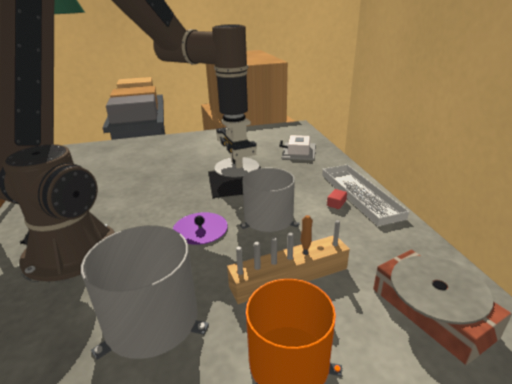

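The lid hangs level over the mat at (236,166), and the pot is open at (268,200). Lower and release.

```bash
python3 -m pendant '[[[0,0,0.6,0,0,0,-1],[0,0,0.6,0,0,0,-1],[0,0,0.4,0,0,0,-1],[0,0,0.3,0,0,0,-1],[0,0,0.2,0,0,0,-1],[0,0,0.15,0,0,0,-1],[0,0,0.05,0,0,0,-1],[0,0,0,0,0,0,-1]]]'
python3 -m pendant '[[[0,0,0,0,0,0,-1],[0,0,0,0,0,0,-0.1],[0,0,0,0,0,0,0.2],[0,0,0,0,0,0,0.4],[0,0,0,0,0,0,0.4],[0,0,-0.4,0,0,0,0.4],[0,0,-0.8,0,0,0,0.4],[0,0,-1,0,0,0,0.4]]]'
python3 -m pendant '[[[0,0,-1,0,0,0,0.2],[0,0,-1,0,0,0,0.2],[0,0,-1,0,0,0,0.2],[0,0,-1,0,0,0,0.2],[0,0,-1,0,0,0,0.2],[0,-0.5,-1,0,0,0,0.2],[0,-1,-0.9,0,0,0,0.2],[0,-1,0,0,0,0,0.2]]]'
python3 -c "
from h import *
go([.4106,-.2637,.25],[.4106,-.2637,.105])"
```

```text
time_s: 9.05
tcp_pos: [0.5026, 0.2679, 0.0376]
eef_rot: [180.0, 0.0, -170.8]
contact_force: [-0.3, 0.2, -3.2]
gripper_width: 0.028
gripper_force: 50.0
time_s: 9.85
tcp_pos: [0.5022, 0.2675, 0.082]
eef_rot: [-180.0, -0.1, -170.8]
contact_force: [-0.0, 0.5, 0.2]
gripper_width: 0.0613
gripper_force: 0.0
time_s: 10.65
tcp_pos: [0.5117, 0.2188, 0.2231]
eef_rot: [179.9, 0.3, -170.7]
contact_force: [1.0, 0.1, 0.2]
gripper_width: 0.0528
gripper_force: 0.0
t 10.7 tcp [0.5117 0.2188 0.2231] rot [ 179.88    0.27 -170.73] w 0.0528 f 0.0 F [1.  0.1 0.2]
 turn units [0.03 0.07 0.02]
  to [ 0.411 -0.264  0.25 ] units [  8.84 -23.01  -1.34]
  to [ 0.411 -0.264  0.105] units [ 0.   -0.    7.25]
```

```bash
python3 -m pendant '[[[0.38,-1,-0.4,0,0,0,0.2],[0.38,-1,-0.4,0,0,0,0.2],[0.38,-1,-0.4,0,0,0,0.2],[0.38,-1,0,0,0,0,0.2],[0.38,-1,0,0,0,0,0.2],[0.38,-1,0,0,0,0,0.2],[0.38,-1,0,0,0,0,0.2],[0.38,-1,0,0,0,0,0.2]]]' 40
python3 -m pendant '[[[0.38,-1,0,0,0,0,0.2],[0.38,-1,0,0,0,0,0.2],[0.38,-1,0,0,0,0,0.2],[0.38,-1,0,0,0,0,0.2],[0.38,-1,0,0,0,0,0.2],[0.38,-1,0,0,0,0,0.2],[0.38,-1,0,0,0,0,0.2],[0.38,-1,0,0,0,0,0.2]]]'
python3 -m pendant '[[[0.38,-1,0,0,0,0,0.2],[0.38,-1,0,0,0,0,0.2],[0.38,-1,0,0,0,0,0.2],[0.38,-1,0,0,0,0,0.2],[0.38,-1,0,0,0,0,0.2],[0.38,-1,0,0,0,0,0.2],[0.2,-0.5,0,0,0,0,0.2],[0,0,0,0,0,0,0.2]]]'
python3 - <<'E'
from h import *
t=snap("top","t1");P=cloud(t);np.set_printoptions(precision=4,suppress=True)
w=(P[...,2]>.12)&(P[...,2]<.14)&(np.hypot(P[...,0]-.548,P[...,1]-.012)<.1); p=np.argwhere(w)[:,::-1].astype(np.float32)
(x,y),rad=cv2.minEnclosingCircle(p); print("rim",len(p),rad,plane(t,x,y,.13))
w=(P[...,2]>.008)&(P[...,2]<.02)&(np.hypot(P[...,0]-.503,P[...,1]-.268)<.13); p=np.argwhere(w)[:,::-1].astype(np.float32)
(x,y),rad=cv2.minEnclosingCircle(p); print("lid",len(p),rad,plane(t,x,y,.012))
go([.4106,-.2637,.15],[.4106,-.2637,.108])
E
```

```text
time_s: 11.45
tcp_pos: [0.4752, 0.049, 0.2435]
eef_rot: [180.0, -0.0, -170.8]
contact_force: [0.4, 0.4, -0.2]
gripper_width: 0.0526
gripper_force: 0.0
time_s: 12.25
tcp_pos: [0.4404, -0.1183, 0.2435]
eef_rot: [180.0, -0.0, -170.8]
contact_force: [-0.1, 0.0, -0.6]
gripper_width: 0.0523
gripper_force: 0.0
time_s: 13.05
tcp_pos: [0.4124, -0.2543, 0.2433]
eef_rot: [180.0, -0.0, -170.9]
contact_force: [-0.4, -0.7, -1.2]
gripper_width: 0.0527
gripper_force: 0.0
rim 133 25.303260803222656 [0.5506 0.0127 0.13  ]
lid 2195 41.38023376464844 [0.5012 0.2684 0.012 ]
t 13.1 tcp [ 0.4127 -0.2536  0.2434] rot [ 179.98   -0.02 -170.9 ] w 0.0526 f 0.0 F [ 0.7  0.  -0.1]
 turn units [ 0.   -0.   -0.03]
  to [ 0.411 -0.264  0.15 ] units [ 0.18 -0.48  4.67]
  to [ 0.411 -0.264  0.108] units [ 0.  -0.   2.1]
```

View pics/t1.png

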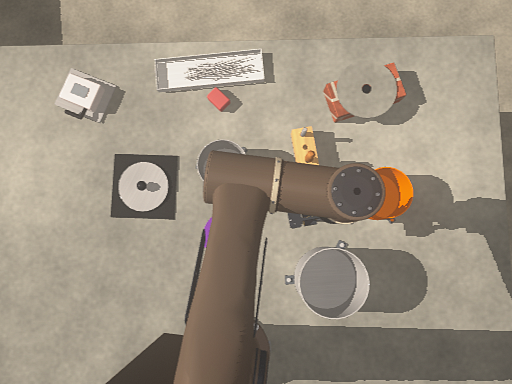

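The lid lies centred on the mat at (143,187), and the pot is open at (220,160). Now for the first punch.

```bash
python3 -m pendant '[[[0.09,-0.24,1,0,0,0,0.2],[0.09,-0.24,1,0,0,0,0.2],[0,0,1,0,0,0,0.2],[0,0,1,0,0,0,0.2],[0,0,1,0,0,0,0.2],[0,0,1,0,0,0,0.2],[0,0,0.77,0,0,0,0.2],[0,0,0,0,0,0,-1]]]' 40
python3 -m pendant '[[[0,0,0,0,0,0,-1],[0,0,0,0,0,0,-1],[0,0,0,0,0,0,-1],[0,0,0,0,0,0,-1],[0,0,0,0,0,0,-1],[0,0,-0.4,0,0,0,-1],[0,0,-0.8,0,0,0,-1],[0,0,-1,0,0,0,-1]]]'
python3 -m pendant '[[[0,0,-1,0,0,0,-1],[0,0,-1,0,0,0,-1],[0,0,-1,0,0,0,-1],[0,0,-1,0,0,0,-1],[0,0,-1,0,0,0,-1],[0,0,-0.4,0,0,0,-1],[0,0,0,0,0,0,-1],[0,0,0,0,0,0,-1]]]'
python3 -c "
from h import *
go([.518,.007,.25],[.518,.007,.145])"
```

```text
time_s: 13.9
tcp_pos: [0.4101, -0.2622, 0.1064]
eef_rot: [179.9, -0.2, -170.8]
contact_force: [-0.4, 1.0, 0.1]
gripper_width: 0.0487
gripper_force: 0.0
time_s: 14.7
tcp_pos: [0.4107, -0.2631, 0.1525]
eef_rot: [180.0, -0.1, -170.8]
contact_force: [0.7, -0.1, -1.1]
gripper_width: 0.0126
gripper_force: 40.0
time_s: 15.5
tcp_pos: [0.4109, -0.263, 0.2594]
eef_rot: [180.0, -0.0, -170.8]
contact_force: [0.2, 0.6, -1.5]
gripper_width: 0.0128
gripper_force: 40.0
t 15.5 tcp [ 0.4109 -0.263   0.2594] rot [ 1.7996e+02 -4.0000e-02 -1.7082e+02] w 0.0128 f 40.0 F [ 0.2  0.6 -1.5]
 turn units [ 0.01 -0.01 -0.  ]
  to [0.518 0.007 0.25 ] units [-7.44 12.47  0.47]
  to [0.518 0.007 0.145] units [ 0.   -0.    5.25]
```

```bash
python3 -m pendant '[[[-0.3,0.48,0,0,0,0,-1],[-0.6,1,0,0,0,0,-1],[-0.6,1,0,0,0,0,-1],[-0.6,1,0,0,0,0,-1],[-0.6,1,0,0,0,0,-1],[-0.6,1,0,0,0,0,-1],[-0.6,1,0,0,0,0,-1],[-0.6,1,0,0,0,0,-1]]]'
python3 -m pendant '[[[-0.6,1,0,0,0,0,-1],[-0.6,1,0,0,0,0,-1],[-0.6,1,0,0,0,0,-1],[-0.6,1,0,0,0,0,-1],[-0.54,0.99,0.2,0,0,0,-1],[0,0,0.5,0,0,0,-1],[0,0,1,0,0,0,-1],[0,0,1,0,0,0,-1]]]'
python3 -m pendant '[[[0,0,1,0,0,0,-1],[0,0,1,0,0,0,-1],[0,0,0.8,0,0,0,-1],[0,0,0.2,0,0,0,-1],[0,0,0,0,0,0,-1],[0,0,0,0,0,0,0],[0,0,0,0,0,0,0],[0,0,0,0,0,0,0]]]'
python3 -m pendant '[[[0,0,0,0,0,0,0],[0,0,-0.5,0,0,0,0.1],[0,0,-1,0,0,0,0.1],[0,0,-1,0,0,0,0.1],[0,0,-1,0,0,0,0.1],[0,0,-1,0,0,0,0.1],[0,0,-0.5,0,0,0,0.1],[0,0,0,0,0,0,0.1]]]'
python3 -c "
from h import *
go([.45,-.2578,.24],[.45,-.2578,.107])"
```

```text
time_s: 16.3
tcp_pos: [0.4762, -0.0997, 0.2591]
eef_rot: [180.0, -0.1, -170.8]
contact_force: [0.7, -0.1, -0.8]
gripper_width: 0.0129
gripper_force: 40.0
time_s: 17.1
tcp_pos: [0.5178, 0.0071, 0.2046]
eef_rot: [-180.0, -0.1, -170.8]
contact_force: [-0.4, -0.6, -0.8]
gripper_width: 0.0131
gripper_force: 40.0
time_s: 17.9
tcp_pos: [0.5189, 0.0069, 0.147]
eef_rot: [180.0, 0.1, -170.8]
contact_force: [-0.1, 0.7, -0.6]
gripper_width: 0.0312
gripper_force: 0.0
time_s: 18.7
tcp_pos: [0.5192, 0.007, 0.248]
eef_rot: [180.0, 0.2, -170.8]
contact_force: [0.7, -0.1, -0.7]
gripper_width: 0.0483
gripper_force: 0.0
t 18.7 tcp [0.5192 0.007  0.248 ] rot [ 179.97    0.19 -170.79] w 0.0483 f 0.0 F [ 0.7 -0.1 -0.7]
 turn units [0.01 0.05 0.  ]
  to [ 0.45  -0.258  0.24 ] units [  5.53 -12.52   0.4 ]
  to [ 0.45  -0.258  0.107] units [ 0.   -0.    6.65]
```

```bash
python3 -m pendant '[[[0.23,-0.52,0,0,0,0,0.1],[0.44,-1,0,0,0,0,0.1],[0.44,-1,0,0,0,0,0.1],[0.44,-1,0,0,0,0,0.1],[0.44,-1,0,0,0,0,0.1],[0.44,-1,0,0,0,0,0.1],[0.44,-1,0,0,0,0,0.1],[0.44,-1,0,0,0,0,0.1]]]'
python3 -m pendant '[[[0.44,-1,0,0,0,0,0.1],[0.44,-1,0,0,0,0,0.1],[0.44,-1,0,0,0,0,0.1],[0.44,-1,0,0,0,0,0.1],[0.44,-1,0,0,0,0,0.1],[0,0,0.5,0,0,0,0.1],[0,0,1,0,0,0,0.1],[0,0,1,0,0,0,0.1]]]'
python3 -c "
from h import *
go([.45,-.2578,.107])"
```

```text
time_s: 19.5
tcp_pos: [0.4758, -0.1535, 0.2449]
eef_rot: [180.0, -0.1, -170.8]
contact_force: [0.1, -0.6, -0.1]
gripper_width: 0.0486
gripper_force: 0.0
time_s: 20.3
tcp_pos: [0.4488, -0.258, 0.1944]
eef_rot: [180.0, -0.1, -170.9]
contact_force: [0.5, 0.4, -0.8]
gripper_width: 0.0483
gripper_force: 0.0
t 20.3 tcp [ 0.4488 -0.258   0.1944] rot [ 1.7996e+02 -5.0000e-02 -1.7086e+02] w 0.0483 f 0.0 F [ 0.5  0.4 -0.8]
 turn units [ 0.01 -0.01 -0.01]
  to [ 0.45  -0.258  0.107] units [-0.06  0.    4.37]
```

```bash
python3 -m pendant '[[[-0.06,0,1,0,0,0,0.1],[0,0,1,0,0,0,0.1],[0,0,1,0,0,0,0.1],[0,0,1,0,0,0,0.1],[0,0,0.37,0,0,0,0.1],[0,0,0,0,0,0,-1],[0,0,0,0,0,0,-1],[0,0,0,0,0,0,-1]]]' 40
python3 -m pendant '[[[0,0,0,0,0,0,-1],[0,0,0,0,0,0,-1],[0,0,0,0,0,0,-1],[0,0,0,0,0,0,-1],[0,0,-0.5,0,0,0,-1],[0,0,-1,0,0,0,-1],[0,0,-1,0,0,0,-1],[0,0,-1,0,0,0,-1]]]'
python3 -m pendant '[[[0,0,-1,0,0,0,-1],[0,0,-1,0,0,0,-1],[0,0,-1,0,0,0,-1],[0,0,-1,0,0,0,-1],[0,0,0,0,0,0,-1],[0,0,0,0,0,0,-1],[0,0,0,0,0,0,-1],[0,0,0,0,0,0,-1]]]'
python3 -c "
from h import *
go([.533,.009,.258],[.533,.009,.145])"
```

```text
time_s: 21.1
tcp_pos: [0.4514, -0.2579, 0.1096]
eef_rot: [-180.0, 0.1, -170.8]
contact_force: [0.5, -1.2, 0.2]
gripper_width: 0.0301
gripper_force: 0.0
time_s: 21.9
tcp_pos: [0.4505, -0.2577, 0.1798]
eef_rot: [180.0, -0.0, -170.8]
contact_force: [1.3, -0.8, -0.9]
gripper_width: 0.0127
gripper_force: 40.0
time_s: 22.7
tcp_pos: [0.4503, -0.2577, 0.2579]
eef_rot: [180.0, -0.1, -170.8]
contact_force: [-0.2, 0.4, -0.9]
gripper_width: 0.013
gripper_force: 40.0
t 22.7 tcp [ 0.4503 -0.2577  0.2579] rot [ 1.7996e+02 -9.0000e-02 -1.7081e+02] w 0.0130 f 40.0 F [-0.2  0.4 -0.9]
 turn units [ 0.01 -0.02 -0.  ]
  to [0.533 0.009 0.258] units [-6.21 12.5  -0.  ]
  to [0.533 0.009 0.145] units [ 0.   -0.    5.65]
```

```bash
python3 -m pendant '[[[-0.21,0.5,0,0,0,0,-1],[-0.5,1,0,0,0,0,-1],[-0.5,1,0,0,0,0,-1],[-0.5,1,0,0,0,0,-1],[-0.5,1,0,0,0,0,-1],[-0.5,1,0,0,0,0,-1],[-0.5,1,0,0,0,0,-1],[-0.5,1,0,0,0,0,-1]]]'
python3 -m pendant '[[[-0.5,1,0,0,0,0,-1],[-0.5,1,0,0,0,0,-1],[-0.5,1,0,0,0,0,-1],[-0.5,1,0,0,0,0,-1],[-0.5,1,0.2,0,0,0,-1],[0,0,0.5,0,0,0,-1],[0,0,1,0,0,0,-1],[0,0,1,0,0,0,-1]]]'
python3 -m pendant '[[[0,0,1,0,0,0,-1],[0,0,1,0,0,0,-1],[0,0,0.75,0,0,0,-1],[0,0,0.2,0,0,0,-1],[0,0,0,0,0,0,-1],[0,0,0,0,0,0,0],[0,0,0,0,0,0,0],[0,0,0,0,0,0,0]]]'
python3 -m pendant '[[[0,0,0,0,0,0,0],[0,0,-0.5,0,0,0,0.1],[0,0,-1,0,0,0,0.1],[0,0,-1,0,0,0,0.1],[0,0,-1,0,0,0,0.1],[0,0,-1,0,0,0,0.1],[0,0,-0.5,0,0,0,0.1],[0,0,0,0,0,0,0.1]]]'
python3 -c "
from h import *
go([.4899,-.2515,.248],[.4899,-.2515,.107])"
```

```text
time_s: 23.5
tcp_pos: [0.5001, -0.0965, 0.2584]
eef_rot: [180.0, -0.0, -170.8]
contact_force: [0.4, -0.3, -1.4]
gripper_width: 0.0128
gripper_force: 40.0
time_s: 24.3
tcp_pos: [0.5331, 0.0091, 0.2037]
eef_rot: [180.0, -0.0, -170.8]
contact_force: [0.0, 0.0, -0.1]
gripper_width: 0.0128
gripper_force: 40.0
time_s: 25.1
tcp_pos: [0.5339, 0.009, 0.1466]
eef_rot: [180.0, 0.1, -170.8]
contact_force: [0.1, 0.2, 0.4]
gripper_width: 0.0312
gripper_force: 0.0
time_s: 25.9
tcp_pos: [0.5343, 0.009, 0.2476]
eef_rot: [180.0, 0.2, -170.8]
contact_force: [-0.4, -0.1, -0.3]
gripper_width: 0.048
gripper_force: 0.0
t 25.9 tcp [0.5343 0.009  0.2476] rot [ 179.98    0.19 -170.79] w 0.0480 f 0.0 F [-0.4 -0.1 -0.3]
 turn units [0.01 0.05 0.  ]
  to [ 0.49  -0.252  0.248] units [  4.27 -12.5   -0.02]
  to [ 0.49  -0.252  0.107] units [ 0.   -0.    7.05]
```

```bash
python3 -m pendant '[[[0.19,-0.5,0,0,0,0,0.1],[0.34,-1,0,0,0,0,0.1],[0.34,-1,0,0,0,0,0.1],[0.34,-1,0,0,0,0,0.1],[0.34,-1,0,0,0,0,0.1],[0.34,-1,0,0,0,0,0.1],[0.34,-1,0,0,0,0,0.1],[0.34,-1,0,0,0,0,0.1]]]'
python3 -m pendant '[[[0.34,-1,0,0,0,0,0.1],[0.34,-1,0,0,0,0,0.1],[0.34,-1,0,0,0,0,0.1],[0.34,-1,0,0,0,0,0.1],[0.34,-1,0,0,0,0,0.1],[0,0,0.5,0,0,0,0.1],[0,0,1,0,0,0,0.1],[0,0,1,0,0,0,0.1]]]'
python3 -m pendant '[[[0,0,1,0,0,0,0.1],[0,0,1,0,0,0,0.1],[0,0,1,0,0,0,0.1],[0,0,1,0,0,0,0.1],[0,0,0.45,0,0,0,0.1],[0,0,0,0,0,0,0.1],[0,0,0,0,0,0,-1],[0,0,0,0,0,0,-1]]]'
python3 -m pendant '[[[0,0,0,0,0,0,-1],[0,0,0,0,0,0,-1],[0,0,0,0,0,0,-1],[0,0,0,0,0,0,-1],[0,0,0,0,0,0,-1],[0,0,-0.5,0,0,0,-1],[0,0,-1,0,0,0,-1],[0,0,-1,0,0,0,-1]]]'
python3 -m pendant '[[[0,0,-1,0,0,0,-1],[0,0,-1,0,0,0,-1],[0,0,-1,0,0,0,-1],[0,0,-1,0,0,0,-1],[0,0,-1,0,0,0,-1],[0,0,0,0,0,0,-1],[0,0,0,0,0,0,-1],[0,0,0,0,0,0,-1]]]'
python3 -c "
from h import *
go([.55,.012,.258],[.55,.012,.145])"
```

```text
time_s: 26.7
tcp_pos: [0.5056, -0.1487, 0.2444]
eef_rot: [180.0, -0.1, -170.8]
contact_force: [-0.5, -1.1, -0.3]
gripper_width: 0.0482
gripper_force: 0.0
time_s: 27.5
tcp_pos: [0.4883, -0.2517, 0.194]
eef_rot: [180.0, -0.1, -170.9]
contact_force: [-0.3, 0.0, -0.1]
gripper_width: 0.0482
gripper_force: 0.0
time_s: 28.3
tcp_pos: [0.4897, -0.2517, 0.1076]
eef_rot: [-180.0, 0.1, -170.8]
contact_force: [-0.5, -0.2, -0.2]
gripper_width: 0.0372
gripper_force: 0.0
time_s: 29.1
tcp_pos: [0.4887, -0.2516, 0.1574]
eef_rot: [180.0, -0.1, -170.8]
contact_force: [-0.5, -0.4, -1.1]
gripper_width: 0.0127
gripper_force: 40.0
time_s: 29.9
tcp_pos: [0.4886, -0.2514, 0.256]
eef_rot: [180.0, -0.1, -170.8]
contact_force: [0.3, 0.6, -1.0]
gripper_width: 0.0131
gripper_force: 40.0
t 29.9 tcp [ 0.4886 -0.2514  0.256 ] rot [ 1.7995e+02 -7.0000e-02 -1.7081e+02] w 0.0131 f 40.0 F [ 0.3  0.6 -1. ]
 turn units [ 0.01 -0.02 -0.  ]
  to [0.55  0.012 0.258] units [-5.14 12.51 -0.1 ]
  to [0.55  0.012 0.145] units [ 0.   -0.    5.65]
```

```bash
python3 -m pendant '[[[-0.2,0.5,0,0,0,0,-1],[-0.41,1,0,0,0,0,-1],[-0.41,1,0,0,0,0,-1],[-0.41,1,0,0,0,0,-1],[-0.41,1,0,0,0,0,-1],[-0.41,1,0,0,0,0,-1],[-0.41,1,0,0,0,0,-1],[-0.41,1,0,0,0,0,-1]]]'
python3 -m pendant '[[[-0.41,1,0,0,0,0,-1],[-0.41,1,0,0,0,0,-1],[-0.41,1,0,0,0,0,-1],[-0.41,1,0,0,0,0,-1],[-0.41,1,0.2,0,0,0,-1],[0,0,0.5,0,0,0,-1],[0,0,1,0,0,0,-1],[0,0,1,0,0,0,-1]]]'
python3 -m pendant '[[[0,0,1,0,0,0,-1],[0,0,1,0,0,0,-1],[0,0,0.75,0,0,0,-1],[0,0,0.2,0,0,0,-1],[0,0,0,0,0,0,-1],[0,0,0,0,0,0,0],[0,0,0,0,0,0,0],[0,0,0,0,0,0,0]]]'
python3 -m pendant '[[[0,0,0,0,0,0,0],[0,0,-0.5,0,0,0,0.1],[0,0,-1,0,0,0,0.1],[0,0,-1,0,0,0,0.1],[0,0,-1,0,0,0,0.1],[0,0,-1,0,0,0,0.1],[0,0,-0.5,0,0,0,0.1],[0,0,0,0,0,0,0.1]]]'
python3 -c "
from h import *
go([.5289,-.2445,.248])"
```

```text
time_s: 30.7
tcp_pos: [0.5255, -0.0924, 0.256]
eef_rot: [180.0, -0.1, -170.8]
contact_force: [0.4, -0.5, -1.2]
gripper_width: 0.0133
gripper_force: 40.0
time_s: 31.5
tcp_pos: [0.5498, 0.0118, 0.2015]
eef_rot: [180.0, -0.0, -170.8]
contact_force: [-0.2, -0.7, -1.2]
gripper_width: 0.0131
gripper_force: 40.0
time_s: 32.3
tcp_pos: [0.5507, 0.0116, 0.1446]
eef_rot: [180.0, 0.1, -170.8]
contact_force: [0.2, 0.2, 0.6]
gripper_width: 0.0315
gripper_force: 0.0
time_s: 33.1
tcp_pos: [0.551, 0.0117, 0.2457]
eef_rot: [180.0, 0.2, -170.8]
contact_force: [-0.3, 0.1, -0.1]
gripper_width: 0.0481
gripper_force: 0.0
t 33.1 tcp [0.551  0.0117 0.2457] rot [ 179.97    0.19 -170.79] w 0.0481 f 0.0 F [-0.3  0.1 -0.1]
 turn units [0.01 0.05 0.  ]
  to [ 0.529 -0.244  0.248] units [  3.14 -12.47  -0.12]
```

```bash
python3 -m pendant '[[[0.14,-0.47,0,0,0,0,0.1],[0.25,-1,0,0,0,0,0.1],[0.25,-1,0,0,0,0,0.1],[0.25,-1,0,0,0,0,0.1],[0.25,-1,0,0,0,0,0.1],[0.25,-1,0,0,0,0,0.1],[0.25,-1,0,0,0,0,0.1],[0.25,-1,0,0,0,0,0.1]]]'
python3 -m pendant '[[[0.25,-1,0,0,0,0,0.1],[0.25,-1,0,0,0,0,0.1],[0.25,-1,0,0,0,0,0.1],[0.25,-1,0,0,0,0,0.1],[0.25,-1,0,0,0,0,0.1],[0,0,0,0,-1,0,0.1],[0,0,0,0,-1,0,0.1],[0,0,0,0,-1,0,0.1]]]'
cat >> h.py <<'E'
def goa(*target): # units in the tool axes as they stand
    from plant import r
    from scipy.spatial.transform import Rotation as Ro
    s=r.get_state(); R=Ro.from_euler("xyz",s["eef_rot"],degrees=True); p=s["tcp_pos"]; print("z axis",R.apply([0,0,1]),"tcp",p,"w",s["gripper_width"])
    for t in target: print("  ",t,np.round(R.inv().apply(np.array(t)-p)/.02,2)); p=np.array(t)
E
python3 - <<'E'
from h import *
s=snap("side","s4"); cv2.imwrite("pics/s4c.png",cv2.resize(s["frame"][130:300,200:380],None,fx=3.3,fy=3.3))
# grasp point 8 mm under the top; TCP 3 mm behind the grasp along the tool axis (tilted 12 deg)
g=np.array([.5289,-.2445,.1175]); z=np.array([.208*.987,.208*.160,-.978]); tc=g-.003*z
goa(tc-.05*z,tc)
E
```

```text
time_s: 33.9
tcp_pos: [0.5358, -0.1433, 0.2423]
eef_rot: [180.0, -0.1, -170.8]
contact_force: [-0.6, 0.5, 0.0]
gripper_width: 0.0478
gripper_force: 0.0
time_s: 34.7
tcp_pos: [0.5272, -0.2453, 0.2421]
eef_rot: [180.0, 12.0, -170.9]
contact_force: [-0.4, -0.8, 0.1]
gripper_width: 0.0477
gripper_force: 0.0
z axis [ 0.20944573  0.03491921 -0.97719657] tcp [ 0.5258804  -0.24506493  0.24228978] w 0.04800782219458521
   [ 0.51801931 -0.24626384  0.169334  ] [ 1.16 -0.    3.48]
   [ 0.52828411 -0.24459984  0.120434  ] [ 0.01 -0.    2.5 ]
```

View pics/s4c.png

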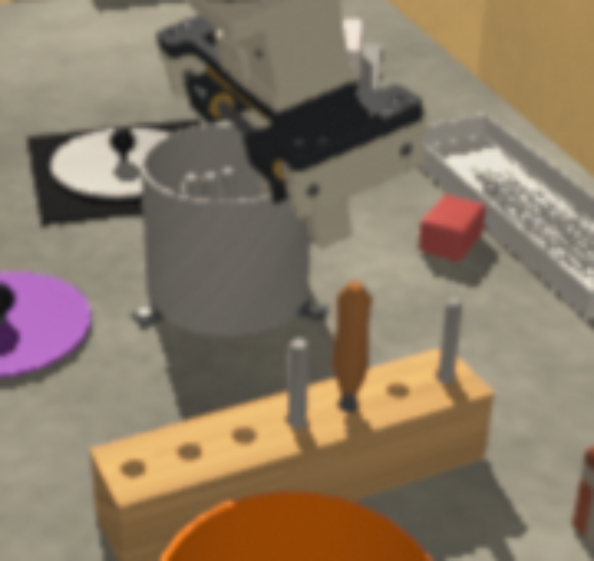

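```bash
python3 -m pendant '[[[0.3,0,0.9,0,0,0,0.1],[0.3,0,0.9,0,0,0,0.1],[0.3,0,0.9,0,0,0,0.1],[0.26,0,0.78,0,0,0,0.1],[0,0,0.6,0,0,0,0.1],[0,0,0.6,0,0,0,0.1],[0,0,0.3,0,0,0,0.1],[0,0,0,0,0,0,0.1]]]' 40
python3 - <<'E'
from h import *
s=snap("side","s5"); cv2.imwrite("pics/s5c.png",cv2.resize(s["frame"][160:300,230:380],None,fx=3.5,fy=3.5))
g=np.array([.5289,-.2445,.1175]); z=np.array([.208*.987,.208*.160,-.978]); goa(g-.003*z)
E
```

```text
time_s: 35.55
tcp_pos: [0.5261, -0.2449, 0.1404]
eef_rot: [180.0, 11.9, -170.8]
contact_force: [-0.0, 0.5, 0.2]
gripper_width: 0.0481
gripper_force: 0.0
z axis [ 0.20446211  0.03324811 -0.97830967] tcp [ 0.5263234  -0.24504752  0.14123316] w 0.04843668210436167
   [ 0.52828411 -0.24459984  0.120434  ] [0.12 0.01 1.04]
```

View pics/s5c.png

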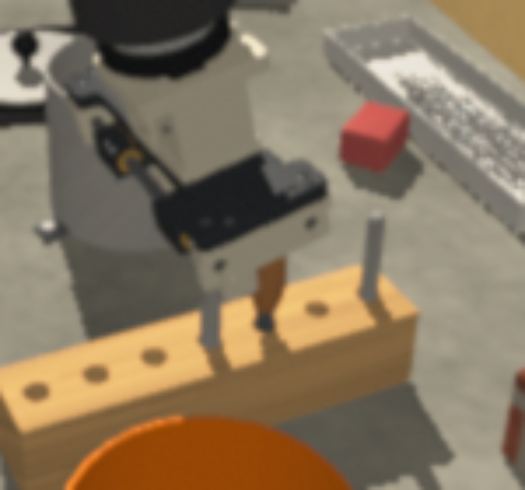

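```bash
python3 -m pendant '[[[0.06,0,0.4,0,0,0,0.1],[0.06,0,0.4,0,0,0,0.1],[0,0,0.2,0,0,0,0.1],[0,0,0,0,0,0,-1],[0,0,0,0,0,0,-1],[0,0,0,0,0,0,-1],[0,0,0,0,0,0,-1],[0,0,0,0,0,0,-1]]]' 40
python3 -m pendant '[[[0,0,0,0,0,0,-1],[0,0,0,0,0,0,-1],[-0.1,0,-0.47,0,0,0,-1],[-0.1,0,-0.47,0,0,0,-1],[-0.2,0,-0.94,0,0,0,-1],[-0.2,0,-0.94,0,0,0,-1],[-0.2,0,-0.94,0,0,0,-1],[-0.2,0,-0.94,0,0,0,-1]]]'
python3 -m pendant '[[[-0.2,0,-0.94,0,0,0,-1],[-0.2,0,-0.94,0,0,0,-1],[-0.2,0,-0.94,0,0,0,-1],[0,0,0,0,1,0,-1],[0,0,0,0,1,0,-1],[0,0,0,0,1,0,-1],[0,0,0,0,0,0,-1],[0,0,0,0,0,0,-1]]]'
python3 -c "
from h import *
go([.565,.015,.262],[.565,.015,.157])"
```

```text
time_s: 36.4
tcp_pos: [0.5281, -0.2448, 0.1217]
eef_rot: [-180.0, 12.0, -170.8]
contact_force: [-0.4, 0.4, 0.6]
gripper_width: 0.0136
gripper_force: 0.6
time_s: 37.2
tcp_pos: [0.5278, -0.2447, 0.2193]
eef_rot: [-180.0, 12.0, -170.8]
contact_force: [0.2, 0.1, -2.0]
gripper_width: 0.0127
gripper_force: 40.0
time_s: 38.0
tcp_pos: [0.5281, -0.2445, 0.2753]
eef_rot: [180.0, 0.1, -170.8]
contact_force: [0.1, 0.0, -0.1]
gripper_width: 0.0123
gripper_force: 40.0
t 38.0 tcp [ 0.5281 -0.2445  0.2753] rot [ 1.7998e+02  6.0000e-02 -1.7079e+02] w 0.0123 f 40.0 F [ 0.1  0.  -0.1]
 turn units [0.   0.01 0.  ]
  to [0.565 0.015 0.262] units [-3.89 12.51  0.66]
  to [0.565 0.015 0.157] units [ 0.   -0.    5.25]
```

```bash
python3 -m pendant '[[[-0.17,0.5,0,0,0,0,-1],[-0.31,1,0,0,0,0,-1],[-0.31,1,0,0,0,0,-1],[-0.31,1,0,0,0,0,-1],[-0.31,1,0,0,0,0,-1],[-0.31,1,0,0,0,0,-1],[-0.31,1,0,0,0,0,-1],[-0.31,1,0,0,0,0,-1]]]'
python3 -m pendant '[[[-0.31,1,0,0,0,0,-1],[-0.31,1,0,0,0,0,-1],[-0.31,1,0,0,0,0,-1],[-0.31,1,0,0,0,0,-1],[-0.31,1,0.2,0,0,0,-1],[0,0,0.5,0,0,0,-1],[0,0,1,0,0,0,-1],[0,0,1,0,0,0,-1]]]'
python3 -m pendant '[[[0,0,1,0,0,0,-1],[0,0,1,0,0,0,-1],[0,0,0.8,0,0,0,-1],[0,0,0.3,0,0,0,-1],[0,0,0,0,0,0,-1],[0,0,0,0,0,0,0],[0,0,0,0,0,0,0],[0,0,0,0,0,0,0]]]'
python3 -m pendant '[[[0,0,0,0,0,0,0],[0,0,-0.5,0,0,0,0.1],[0,0,-1,0,0,0,0.1],[0,0,-1,0,0,0,0.1],[0,0,-1,0,0,0,0.1],[0,0,-1,0,0,0,0.1],[0,0,-0.5,0,0,0,0.1],[0,0,0,0,0,0,0.1]]]'
python3 -c "
from h import *
go([.6467,-.2262,.255],[.6467,-.2262,.107])"
```

```text
time_s: 38.8
tcp_pos: [0.5497, -0.0881, 0.2759]
eef_rot: [180.0, 0.1, -170.8]
contact_force: [-0.2, 0.8, -0.5]
gripper_width: 0.0126
gripper_force: 40.0
time_s: 39.6
tcp_pos: [0.5653, 0.0145, 0.2222]
eef_rot: [180.0, 0.2, -170.8]
contact_force: [-1.1, 0.6, 9.9]
gripper_width: 0.0129
gripper_force: 40.0
time_s: 40.4
tcp_pos: [0.5653, 0.0146, 0.1602]
eef_rot: [180.0, 0.1, -170.8]
contact_force: [-0.2, -0.4, 1.2]
gripper_width: 0.031
gripper_force: 0.0
time_s: 41.2
tcp_pos: [0.5656, 0.0147, 0.2611]
eef_rot: [180.0, 0.2, -170.8]
contact_force: [1.2, 0.0, -0.8]
gripper_width: 0.0483
gripper_force: 0.0
t 41.2 tcp [0.5656 0.0147 0.2611] rot [ 179.98    0.19 -170.79] w 0.0483 f 0.0 F [ 1.2  0.  -0.8]
 turn units [0.01 0.05 0.  ]
  to [ 0.647 -0.226  0.255] units [ -2.08 -12.54   0.31]
  to [ 0.647 -0.226  0.107] units [ 0.  -0.   7.4]
```

There was a 10 N touch on the way down, probably on the top of another punch. I'll look from the next station.

```bash
python3 -m pendant '[[[-0.12,-0.54,0,0,0,0,0.1],[-0.16,-1,0,0,0,0,0.1],[-0.16,-1,0,0,0,0,0.1],[-0.16,-1,0,0,0,0,0.1],[-0.16,-1,0,0,0,0,0.1],[-0.16,-1,0,0,0,0,0.1],[-0.16,-1,0,0,0,0,0.1],[-0.16,-1,0,0,0,0,0.1]]]'
python3 -m pendant '[[[-0.16,-1,0,0,0,0,0.1],[-0.16,-1,0,0,0,0,0.1],[-0.16,-1,0,0,0,0,0.1],[-0.16,-1,0,0,0,0,0.1],[-0.16,-1,0,0,0,0,0.1],[0,0,0.5,0,0,0,0.1],[0,0,1,0,0,0,0.1],[0,0,1,0,0,0,0.1]]]'
python3 - <<'E'
from h import *
s=snap("side","s6"); t=snap("top","t6")
a=cv2.resize(s["frame"][130:310,200:380],None,fx=2.2,fy=2.2);b=cv2.resize(t["frame"][125:205,180:260],(396,396),interpolation=cv2.INTER_CUBIC)
cv2.imwrite("pics/c6.png",np.hstack([a,b])); P=cloud(t); w=(np.hypot(P[...,0]-.549,P[...,1]-.012)<.064); print("max z in pot",np.nanpercentile(P[w][:,2],[50,95,100]))
go([.6467,-.2262,.107])
E
```

```text
time_s: 42.0
tcp_pos: [0.6131, -0.1318, 0.2576]
eef_rot: [180.0, -0.1, -170.8]
contact_force: [-0.4, -0.1, 0.3]
gripper_width: 0.0482
gripper_force: 0.0
time_s: 42.8
tcp_pos: [0.6449, -0.2269, 0.2077]
eef_rot: [180.0, -0.0, -170.8]
contact_force: [-1.1, -0.1, -0.6]
gripper_width: 0.0481
gripper_force: 0.0
max z in pot [0.65981043 0.68833585 0.69659524]
t 42.9 tcp [ 0.6432 -0.2262  0.205 ] rot [ 179.85   -0.35 -170.84] w 0.0479 f 0.0 F [-0.7  0.2 -0.5]
 turn units [ 0.04 -0.09 -0.01]
  to [ 0.647 -0.226  0.107] units [-0.17 -0.03  4.9 ]
```

View pics/c6.png

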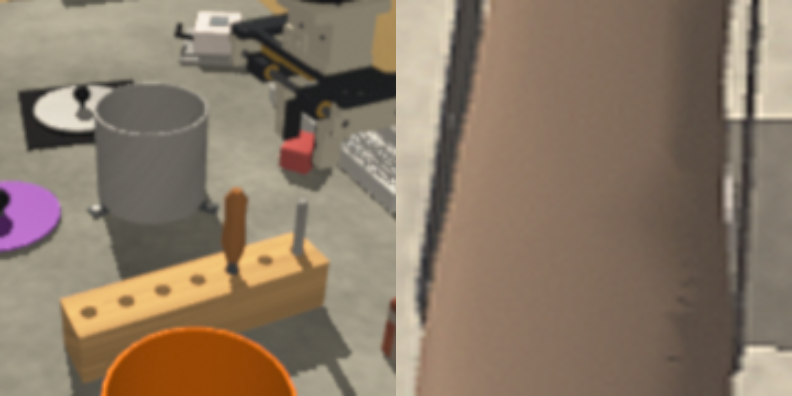

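All four punches are in the pot with nothing above the rim. One punch and the file remain in the rack. Now the last punch.

```bash
python3 -m pendant '[[[-0.05,0,1,0,0,0,0.1],[0,0,1,0,0,0,0.1],[0,0,1,0,0,0,0.1],[0,0,1,0,0,0,0.1],[0,0,0.9,0,0,0,0.1],[0,0,0,0,0,0,0.1],[0,0,0,0,0,0,-1],[0,0,0,0,0,0,-1]]]' 40
python3 -m pendant '[[[0,0,0,0,0,0,-1],[0,0,0,0,0,0,-1],[0,0,0,0,0,0,-1],[0,0,0,0,0,0,-1],[0,0,0,0,0,0,-1],[0,0,-0.5,0,0,0,-1],[0,0,-1,0,0,0,-1],[0,0,-1,0,0,0,-1]]]'
python3 -m pendant '[[[0,0,-1,0,0,0,-1],[0,0,-1,0,0,0,-1],[0,0,-1,0,0,0,-1],[0,0,-1,0,0,0,-1],[0,0,-1,0,0,0,-1],[0,0,0,0,0,0,-1],[0,0,0,0,0,0,-1],[0,0,0,0,0,0,-1]]]'
python3 -c "
from h import *
go([.549,.012,.258],[.549,.012,.15])"
```

```text
time_s: 43.7
tcp_pos: [0.6471, -0.2265, 0.1128]
eef_rot: [-180.0, 0.1, -170.8]
contact_force: [-0.5, -0.2, 0.3]
gripper_width: 0.0373
gripper_force: 0.0
time_s: 44.5
tcp_pos: [0.6458, -0.2263, 0.1617]
eef_rot: [180.0, -0.1, -170.8]
contact_force: [-0.6, -0.0, -0.2]
gripper_width: 0.0127
gripper_force: 40.0
time_s: 45.3
tcp_pos: [0.6456, -0.2262, 0.2602]
eef_rot: [179.9, -0.1, -170.8]
contact_force: [0.0, -0.6, -0.9]
gripper_width: 0.0131
gripper_force: 40.0
t 45.3 tcp [ 0.6456 -0.2262  0.2602] rot [ 1.7995e+02 -9.0000e-02 -1.7081e+02] w 0.0131 f 40.0 F [ 0.  -0.6 -0.9]
 turn units [ 0.01 -0.02 -0.  ]
  to [0.549 0.012 0.258] units [ 2.86 12.53  0.11]
  to [0.549 0.012 0.15 ] units [ 0.  -0.   5.4]
```

```bash
python3 -m pendant '[[[0.14,0.5,0,0,0,0,-1],[0.23,1,0,0,0,0,-1],[0.23,1,0,0,0,0,-1],[0.23,1,0,0,0,0,-1],[0.23,1,0,0,0,0,-1],[0.23,1,0,0,0,0,-1],[0.23,1,0,0,0,0,-1],[0.23,1,0,0,0,0,-1]]]'
python3 -m pendant '[[[0.23,1,0,0,0,0,-1],[0.23,1,0,0,0,0,-1],[0.22,1,0,0,0,0,-1],[0.22,1,0,0,0,0,-1],[0.22,1,0.2,0,0,0,-1],[0,0,0.5,0,0,0,-1],[0,0,0.8,0,0,0,-1],[0,0,0.8,0,0,0,-1]]]'
python3 -m pendant '[[[0,0,0.8,0,0,0,-1],[0,0,0.8,0,0,0,-1],[0,0,0.8,0,0,0,-1],[0,0,0.6,0,0,0,-1],[0,0,0.2,0,0,0,-1],[0,0,0,0,0,0,0],[0,0,0,0,0,0,0],[0,0,0,0,0,0,0]]]'
python3 -m pendant '[[[0,0,0,0,0,0,0],[0,0,-0.5,0,0,0,0.1],[0,0,-1,0,0,0,0.1],[0,0,-1,0,0,0,0.1],[0,0,-1,0,0,0,0.1],[0,-0.5,-1,0,0,0,0.1],[0,-1,-0.5,0,0,0,0.1],[0,-1,0,0,0,0,0.1]]]'
python3 -m pendant '[[[0,-1,0,0,0,0,0.3],[0,-1,0,0,0,0,0.3],[0,-1,0,0,0,0,0.3],[0,-1,0,0,0,0,0.3],[0,-1,0,0,0,0,0.3],[0,-1,0,0,0,0,0.3],[0,-1,0,0,0,0,0.3],[0,-0.5,0,0,0,0,0.3]]]'
python3 - <<'E'
from h import *
s=snap("side","s7"); t=snap("top","t7")
a=cv2.resize(s["frame"][130:310,200:380],None,fx=2.2,fy=2.2);b=cv2.resize(t["frame"][125:205,180:260],(396,396),interpolation=cv2.INTER_CUBIC)
cv2.imwrite("pics/c7.png",np.hstack([a,b]));cv2.imwrite("pics/t7.png",t["frame"]); P=cloud(t); w=(np.hypot(P[...,0]-.549,P[...,1]-.012)<.064)&(P[...,2]<.3); print("z in pot",np.nanpercentile(P[w][:,2],[50,95,100]))
go([.503,.268,.1])
E
```

```text
time_s: 46.1
tcp_pos: [0.5866, -0.0827, 0.2605]
eef_rot: [180.0, -0.1, -170.8]
contact_force: [0.8, 0.7, -0.5]
gripper_width: 0.0129
gripper_force: 40.0
time_s: 46.9
tcp_pos: [0.549, 0.0114, 0.2142]
eef_rot: [180.0, -0.0, -170.8]
contact_force: [0.2, 0.4, -0.2]
gripper_width: 0.013
gripper_force: 40.0
time_s: 47.7
tcp_pos: [0.5501, 0.0114, 0.1521]
eef_rot: [180.0, 0.1, -170.8]
contact_force: [-0.4, -0.4, -0.1]
gripper_width: 0.0311
gripper_force: 0.0
time_s: 48.5
tcp_pos: [0.5587, -0.0384, 0.2545]
eef_rot: [-180.0, 0.3, -170.7]
contact_force: [-0.2, -0.6, 0.5]
gripper_width: 0.048
gripper_force: 0.0
time_s: 49.3
tcp_pos: [0.5817, -0.1876, 0.2521]
eef_rot: [-180.0, 0.0, -170.9]
contact_force: [-0.6, -0.1, 1.0]
gripper_width: 0.0568
gripper_force: 0.0
z in pot [0.00883156 0.07491263 0.11735395]
t 49.4 tcp [ 0.5816 -0.1872  0.2516] rot [-1.7999e+02  2.0000e-02 -1.7089e+02] w 0.0567 f 0.0 F [0.9 0.5 0.5]
 turn units [-0.    0.   -0.02]
  to [0.503 0.268 0.1  ] units [ 0.24 23.09  7.58]
```

View pics/c7.png

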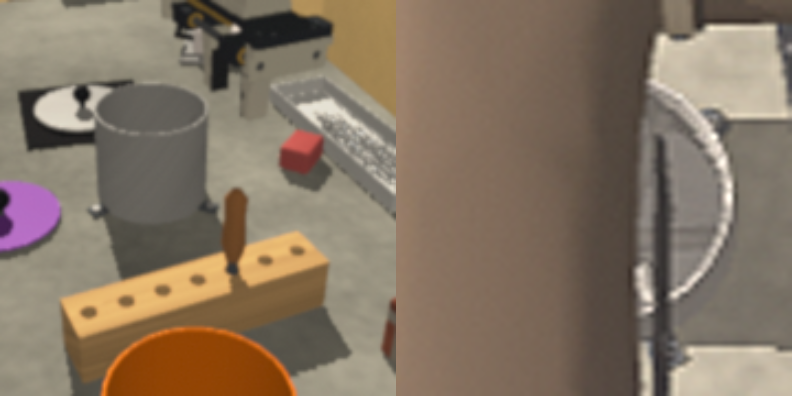

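Only the file is left in the rack, and no punch shows above the pot rim. Next, locate the lid. It may have been knocked.

```bash
python3 - <<'E'
from h import *
t,s=load("t7"),load("s7");P=cloud(t)
g=t["frame"].max(2); w=(P[...,2]>.006)&(P[...,2]<.02)&(g>110)&(np.hypot(P[...,0]-.503,P[...,1]-.268)<.13)
c,st,l=blob(w,(80,120,200,240)); p=np.argwhere(l)[:,::-1].astype(np.float32);(x,y),rad=cv2.minEnclosingCircle(p);print("flange",st,rad,plane(t,x,y,.012))
k,sk,_=blob(g<75,(int(x)-9,int(y)-9,int(x)+9,int(y)+9)); print("knob top",k,sk,plane(t,*k,.037))
u,v=proj(s,np.array([.503,.268,.034]));c,q,_=blob(s["frame"].max(2)<60,(int(u)-10,int(v)-12,int(u)+12,int(v)+7)); print("side",u,v,q,plane(s,*c,.034))
E
```

```text
flange [ 118  162   50   50 1818] 25.53928565979004 [0.50338792 0.27050028 0.012     ]
knob top [141.4375 185.4375] [137 181   9   9  32] [0.50225411 0.26746195 0.037     ]
side 237.03184166805605 172.6254362842142 [234 169   6   9  34] [0.50220587 0.26999929 0.034     ]
```

```bash
python3 -m pendant '[[[0,0.5,0,0,0,0,0.5],[0,1,0,0,0,0,0.5],[0,1,0,0,0,0,0.5],[0,1,0,0,0,0,0.5],[0,1,0,0,0,0,0.5],[0,1,0,0,0,0,0.5],[0,1,0,0,0,0,0.5],[0,1,0,0,0,0,0.5]]]' 50
python3 -m pendant '[[[0,1,0,0,0,0,0.5],[0,1,0,0,0,0,0.5],[0,1,0,0,0,0,0.5],[0,1,0,0,0,0,0.5],[0,1,0,0,0,0,0.5],[0,1,0,0,0,0,0.5],[0,1,0,0,0,0,0.5],[0,1,0,0,0,0,0.5]]]'
python3 -m pendant '[[[0.05,1,0,0,0,0,0.5],[0.05,1,0,0,0,0,0.5],[0.05,1,0,0,0,0,0.5],[0.05,1,0,0,0,0,0.5],[0.04,1,0,0,0,0,0.5],[0,1,0.3,0,0,0,0.5],[0,1,0.6,0,0,0,0.5],[0,0.5,1,0,0,0,0.5]]]'
python3 - <<'E'
from h import *
s=snap("side","s8"); t=snap("top","t8");P=cloud(t)
b=cv2.resize(t["frame"][115:215,95:265],None,fx=4.4,fy=4.4,interpolation=cv2.INTER_CUBIC);cv2.imwrite("pics/c8.png",b)
w=(np.hypot(P[...,0]-.549,P[...,1]-.012)<.064)&(P[...,2]<.3); print("z in pot",w.sum(),np.nanpercentile(P[w][:,2],[50,95,100]))
w=(P[...,2]>.124)&(P[...,2]<.138)&(np.hypot(P[...,0]-.548,P[...,1]-.012)<.085); p=np.argwhere(w)[:,::-1].astype(np.float32)
(x,y),rad=cv2.minEnclosingCircle(p); print("rim",len(p),rad,plane(t,x,y,.13))
u,v=proj(s,np.array([.503,.268,.034]));c,q,_=blob(s["frame"].max(2)<60,(int(u)-10,int(v)-12,int(u)+12,int(v)+7)); print("side",q,plane(s,*c,.034))
go([.5025,.2685,.06],[.5025,.2685,.0375])
E
```

```text
time_s: 50.2
tcp_pos: [0.5569, -0.036, 0.2517]
eef_rot: [180.0, 0.0, -170.7]
contact_force: [1.0, -0.4, 0.9]
gripper_width: 0.0655
gripper_force: 0.0
time_s: 51.0
tcp_pos: [0.5309, 0.1218, 0.2516]
eef_rot: [180.0, 0.0, -170.7]
contact_force: [0.4, 0.2, -0.6]
gripper_width: 0.0657
gripper_force: 0.0
time_s: 51.8
tcp_pos: [0.5025, 0.27, 0.2144]
eef_rot: [179.9, 0.2, -170.7]
contact_force: [0.6, 0.3, -0.5]
gripper_width: 0.0657
gripper_force: 0.0
z in pot 1235 [0.00864662 0.08691177 0.12063561]
rim 202 25.400846481323242 [0.54905207 0.01180353 0.13      ]
side [234 169   6   9  34] [0.50220587 0.26999929 0.034     ]
t 51.9 tcp [0.5008 0.2683 0.211 ] rot [-179.92   -0.2  -170.68] w 0.0656 f 0.0 F [-0.1 -0.1  0.2]
 turn units [-0.02 -0.05  0.03]
  to [0.502 0.268 0.06 ] units [-0.08 -0.    7.55]
  to [0.502 0.268 0.038] units [ 0.   -0.    1.12]
```

View pics/c8.png

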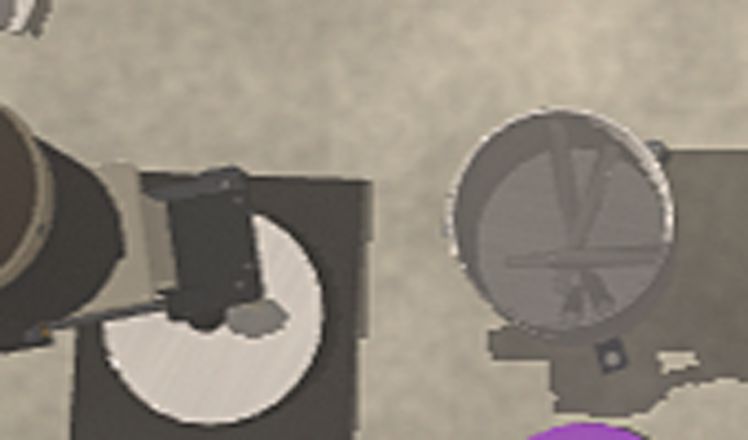

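The pot holds the punches, all lying low at about (575,230) in the crop, and the rim is clear. Now descend on the knob.

```bash
python3 -m pendant '[[[-0.05,0,1,0,0,0,0.5],[0,0,1,0,0,0,0.5],[0,0,1,0,0,0,0.5],[0,0,1,0,0,0,0.5],[0,0,1,0,0,0,0.5],[0,0,1,0,0,0,0.5],[0,0,1,0,0,0,0.5],[0,0,0.5,0,0,0,0.5]]]'
python3 -m pendant '[[[0,0,0.4,0,0,0,0.5],[0,0,0.3,0,0,0,0.5],[0,0,0.2,0,0,0,0.5],[0,0,0,0,0,0,0.5],[0,0,0,0,0,0,0.5],[0,0,0,0,0,0,0.5],[0,0,0,0,0,0,0.5],[0,0,0,0,0,0,0.5]]]'
python3 -c "
from h import *
go([.5025,.2685,.0375])"
```

```text
time_s: 52.7
tcp_pos: [0.5035, 0.2671, 0.0626]
eef_rot: [-180.0, -0.1, -170.8]
contact_force: [0.7, 0.4, 0.3]
gripper_width: 0.066
gripper_force: 0.0
time_s: 53.5
tcp_pos: [0.5044, 0.2674, 0.0455]
eef_rot: [180.0, 0.0, -170.8]
contact_force: [-0.3, 0.0, -0.9]
gripper_width: 0.0657
gripper_force: 0.0
t 53.5 tcp [0.5044 0.2674 0.0455] rot [ 1.7998e+02  2.0000e-02 -1.7080e+02] w 0.0657 f 0.0 F [-0.3  0.  -0.9]
 turn units [ 0.    0.01 -0.  ]
  to [0.502 0.268 0.038] units [0.08 0.07 0.4 ]
```

```bash
python3 -m pendant '[[[0.08,0.04,0.2,0,0,0,0.5],[0,0,0.2,0,0,0,0.5],[0,0,0,0,0,0,0.5],[0,0,0,0,0,0,-1],[0,0,0,0,0,0,-1],[0,0,0,0,0,0,-1],[0,0,0,0,0,0,-1],[0,0,0,0,0,0,-1]]]' 50
python3 -m pendant '[[[0,0,0,0,0,0,-1],[0,0,0,0,0,0,-1],[0,0,0,0,0,0,-1],[0,0,0,0,0,0,-1],[0,0,0,0,0,0,-1],[0,0,-0.4,0,0,0,-1],[0,0,-0.8,0,0,0,-1],[0,0,-0.8,0,0,0,-1]]]'
python3 -m pendant '[[[0,0,-1,0,0,0,-1],[0,0,-1,0,0,0,-1],[0,0,-1,0,0,0,-1],[0,0,-1,0,0,0,-1],[0,0,-1,0,0,0,-1],[0,0,-0.6,0,0,0,-1],[0,0,0,0,0,0,-1],[0,0,0,0,0,0,-1]]]'
python3 -c "
from h import *
go([.549,.0118,.19],[.549,.0118,.158])"
```

```text
time_s: 54.3
tcp_pos: [0.5026, 0.2678, 0.0373]
eef_rot: [180.0, 0.0, -170.8]
contact_force: [0.3, 0.2, 0.0]
gripper_width: 0.0311
gripper_force: 0.0
time_s: 55.1
tcp_pos: [0.502, 0.2672, 0.0773]
eef_rot: [-179.9, -0.1, -170.8]
contact_force: [-0.1, 0.8, -2.7]
gripper_width: 0.0282
gripper_force: 50.0
time_s: 55.9
tcp_pos: [0.502, 0.2675, 0.1885]
eef_rot: [-180.0, -0.1, -170.8]
contact_force: [-0.4, -0.3, -3.7]
gripper_width: 0.0276
gripper_force: 50.0
t 55.9 tcp [0.502  0.2675 0.1885] rot [-1.8000e+02 -5.0000e-02 -1.7082e+02] w 0.0276 f 50.0 F [-0.4 -0.3 -3.7]
 turn units [-0.   -0.01 -0.01]
  to [0.549 0.012 0.19 ] units [ -0.27 -13.    -0.07]
  to [0.549 0.012 0.158] units [ 0.  -0.   1.6]
```

```bash
python3 -m pendant '[[[-0.02,-0.5,0,0,0,0,-1],[-0.02,-1,0,0,0,0,-1],[-0.02,-1,0,0,0,0,-1],[-0.02,-1,0,0,0,0,-1],[-0.02,-1,0,0,0,0,-1],[-0.02,-1,0,0,0,0,-1],[-0.02,-1,0,0,0,0,-1],[-0.02,-1,0,0,0,0,-1]]]'
python3 -m pendant '[[[-0.02,-1,0,0,0,0,-1],[-0.02,-1,0,0,0,0,-1],[-0.02,-1,0,0,0,0,-1],[-0.02,-1,0,0,0,0,-1],[-0.02,-1,0,0,0,0,-1],[-0.01,-0.5,0,0,0,0,-1],[0,0,0,0,0,0,-1],[0,0,0,0,0,0,-1]]]'
python3 - <<'E'
from h import *
s=snap("side","s9");cv2.imwrite("pics/c9.png",cv2.resize(s["frame"][120:270,180:380],None,fx=3,fy=3))
go([.549,.0118,.158])
E
```

```text
time_s: 56.7
tcp_pos: [0.5291, 0.1186, 0.188]
eef_rot: [-180.0, -0.1, -170.8]
contact_force: [0.2, 0.5, -3.6]
gripper_width: 0.0279
gripper_force: 50.0
time_s: 57.5
tcp_pos: [0.5491, 0.0118, 0.1886]
eef_rot: [-180.0, -0.1, -170.8]
contact_force: [-0.0, 0.6, -3.5]
gripper_width: 0.0278
gripper_force: 50.0
t 57.5 tcp [0.5492 0.0122 0.1888] rot [ 1.8000e+02 -4.0000e-02 -1.7081e+02] w 0.0273 f 50.0 F [-0.4 -0.3 -3.7]
 turn units [ 0.   -0.01 -0.  ]
  to [0.549 0.012 0.158] units [ 0.01 -0.02  1.54]
```

View pics/c9.png

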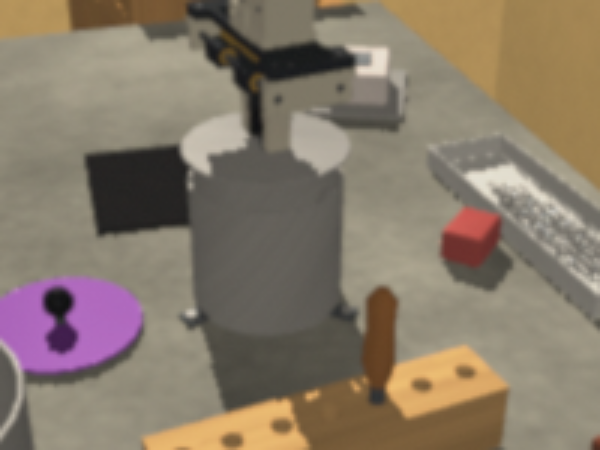

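The lid hangs level and centred over the pot at (265,145). Lower it slowly.

```bash
python3 -m pendant '[[[0,0,0.5,0,0,0,-1],[0,0,0.4,0,0,0,-1],[0,0,0.3,0,0,0,-1],[0,0,0.2,0,0,0,-1],[0,0,0.1,0,0,0,-1],[0,0,0,0,0,0,-1],[0,0,0,0,0,0,-1],[0,0,0,0,0,0,-1]]]'
python3 -c "
from h import *
go([.549,.0118,.158])"
```

```text
time_s: 58.35
tcp_pos: [0.5497, 0.012, 0.1595]
eef_rot: [180.0, 0.0, -170.8]
contact_force: [-0.6, -0.1, -3.3]
gripper_width: 0.0278
gripper_force: 50.0
t 58.4 tcp [0.5497 0.012  0.1595] rot [ 1.8000e+02  4.0000e-02 -1.7081e+02] w 0.0278 f 50.0 F [-0.6 -0.1 -3.3]
 turn units [ 0.    0.01 -0.  ]
  to [0.549 0.012 0.158] units [ 0.04 -0.01  0.08]
```

Not resting yet, but already inside the rim without contact. Lower another 1.5 mm, release and withdraw.

```bash
python3 -m pendant '[[[0,0,0.06,0,0,0,-1],[0,0,0.04,0,0,0,-1],[0,0,0,0,0,0,-1],[0,0,0,0,0,0,-1],[0,0,0,0,0,0,-0.2],[0,0,0,0,0,0,0.3],[0,0,0,0,0,0,0.5],[0,0,0,0,0,0,0.5]]]'
python3 -m pendant '[[[0,0,0,0,0,0,0.5],[0,0,0,0,0,0,0.5],[0,0,-0.4,0,0,0,0.5],[0,0,-0.8,0,0,0,0.5],[0,0,-1,0,0,0,0.5],[0,0,-1,0,0,0,0.5],[0,0,-1,0,0,0,0.5],[0,-0.5,-1,0,0,0,0.5]]]'
python3 -m pendant '[[[0,-1,-0.5,0,0,0,0.5],[0,-1,0,0,0,0,0.5],[0,-1,0,0,0,0,0.5],[0,-1,0,0,0,0,0.5],[0,-1,0,0,0,0,0.5],[0,-1,0,0,0,0,0.5],[0,-1,0,0,0,0,0.5],[0,-1,0,0,0,0,0.5]]]'
python3 -m pendant '[[[0.5,-1,0,0,0,0,0.5],[0.5,-1,0,0,0,0,0.5],[0.5,-1,0,0,0,0,0.5],[0.5,-1,0,0,0,0,0.5],[0.5,-1,0,0,0,0,0.5],[0.5,-0.5,0,0,0,0,0.5],[0,0,0,0,0,0,0.5],[0,0,0,0,0,0,0.5]]]'
python3 knob.py z .155 .133 .549 .012
python3 - <<'E'
from h import *
t,s=load("zt"),load("zs");P=cloud(t)
w=(abs(P[...,2]-.133)<.008)&(np.hypot(P[...,0]-.549,P[...,1]-.012)<.074);q=P[w]
A=np.c_[q[:,:2]-[.549,.012],np.ones(len(q))];print("flange plane",len(q),np.linalg.lstsq(A,q[:,2],rcond=None)[0])
a=cv2.resize(s["frame"][120:300,180:380],None,fx=2,fy=2);b=cv2.resize(t["frame"][80:260,100:340],None,fx=1.6,fy=2)
cv2.imwrite("pics/cz.png",np.hstack([a,b]));go()
E
```

```text
time_s: 59.15
tcp_pos: [0.5496, 0.012, 0.1572]
eef_rot: [-180.0, 0.0, -170.8]
contact_force: [-0.1, 0.2, -0.3]
gripper_width: 0.054
gripper_force: 0.0
time_s: 59.95
tcp_pos: [0.551, 0.0025, 0.2628]
eef_rot: [180.0, 0.0, -170.7]
contact_force: [-0.2, 0.3, -0.2]
gripper_width: 0.0656
gripper_force: 0.0
time_s: 60.75
tcp_pos: [0.5767, -0.1567, 0.2719]
eef_rot: [-180.0, 0.0, -170.8]
contact_force: [0.0, -0.2, -0.4]
gripper_width: 0.0657
gripper_force: 0.0
time_s: 61.55
tcp_pos: [0.5348, -0.2739, 0.2715]
eef_rot: [-180.0, 0.0, -170.8]
contact_force: [-0.8, -0.1, 0.4]
gripper_width: 0.0655
gripper_force: 0.0
flange n 716 rad px 25.401870727539062 [0.55465116 0.02531369 0.133     ]
side knob [265 167   9  11  64] [0.55040166 0.01029408 0.155     ]
flange plane 684 [-0.00109203 -0.00751227  0.13459062]
t 61.6 tcp [ 0.5352 -0.2734  0.2714] rot [-1.8000e+02  2.0000e-02 -1.7078e+02] w 0.0657 f 0.0 F [-0.8  0.1  0.4]
 turn units [-0.    0.    0.01]
```

View pics/cz.png

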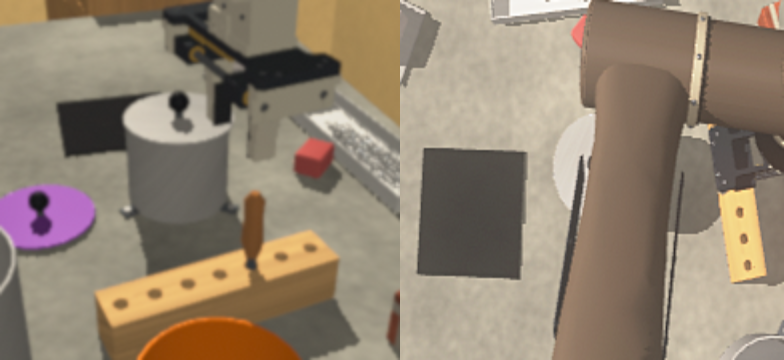

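The lid is level on the pot (flange at 134.6 mm, against 134.0 mm when first closed), the file is in the rack, and the wax is untouched. Handing in.

```bash
python3 -c "
from plant import r
print(r.close_job())"
```

```text
the job is handed in; nothing more can be done
None
```

The job is handed in: all five punches are in the pot, the lid is back on and level, the file is still in the rack, and I never touched the pink block; the only odd moment was a 10 N touch as the fourth punch went in.

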